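# Bolt the strongbox to the bench with the T-key

## Task

Bolt the strongbox down to the bench: take the T-key out of its stand, lower it down the key-well in the lid until its socket has dropped fully over the square stem hidden at the bottom, and turn it clockwise (seen from above) until the bolt is fully home in the keeper. Find the stem by light feel, turn only until you feel the end stop, and never force the key by pushing or wrenching (contact with the box or stem stays below 40 N). Then draw the key out, stand it upright back in its stand, let go, and leave everything else where it is.

Things in the scene. Friction and masses are not known exactly. Their poses are not given: they have to be found in the camera images.
- strongbox: Dark blue-grey closed steel strongbox, fixed to the bench. Origin on the bench top exactly under the key-well's axis; z up; its -x side is the front, where the bolt comes out. It reaches from x = -48 to +118 mm and y = -108 to +108 mm and is 120 mm high; a folded handle on the back half of the lid reaches 129 mm.
- keeper (a point): Middle of the bolt hole in the steel keeper, an angle bracket screwed to the bench before the box's front, 12 mm above the bench. The bracket is 36 mm high and covers box x = -94 to -55 mm, y = -55 to +10 mm; its upright, which the bolt passes through, is at x = -63 to -55 mm.
- well_mouth (a point): Centre of the round mouth of the key-well in the lid, inside a brass ring, 120 mm above the bench. The well is straight, vertical, 43 mm wide; its floor is 24 mm above the bench. Contact of the key with well, stem or box counts by the sum of the forces, twisting included: on the stem, 40 N is a twist of about 0.3 N m.
- stem_top (a point): Centre of the top of the brass square stem in the middle of the well's floor, 46 mm above the bench. Stem 16.5 mm square, 22 mm high, tapering to 11.5 mm square over the top 5 mm. Its angle is not measured: at the start it stands anywhere from flats parallel to the box's sides to 0.7 rad (40 deg) clockwise of that. Turning needs about 0.12 N m; it stays where left. The axes given here are the box's.
- bolt_tip (a point): Centre of the front end of the flat steel bolt, 16 mm wide, 12 mm thick, which slides to the box's -x, 12 mm above the bench. At box x = -50 mm withdrawn; about -65.5 mm fully home, through the keeper. A crank pin on the stem drives it, with lost motion: the bolt only starts to move 0.72 rad clockwise of flats parallel, and is home at the stem's hard stop, 1.35 rad (77 deg) clockwise of parallel.
- key_hub (a point): Centre of the T-key's dark flat-sided hub, to be gripped from above: 26 mm along the crossbar, 16 mm across, 24 mm high. x along the crossbar (102 mm long in all, 16 mm thick at its black ends), z up the shank (12 mm round). The hub's centre is 150 mm above the mouth of the key's socket. The key weighs about 0.3 kg.
- key_mouth (a point): Centre of the open lower end of the key's socket. Socket head 26 mm square, 30 mm high; its square hole is 18 mm wide, 20 mm deep, sides parallel to the crossbar, so it fits the stem in four positions a quarter turn apart, with about 0.09 rad of play each way. Fully down, the end of the hole rests on the stem's top and this point is 26 mm above the bench.
- stand_floor (a point): Centre of the floor inside the key stand, 10 mm above the bench. The stand is an upright steel tube, 43 mm wide inside, 51 mm outside (55 mm at its brass collar), rim 62 mm above the bench, on a round dark wooden foot 92 mm across, fixed. The key stands upright in it, its socket's mouth on this floor.
- stamp: Loose wooden rubber stamp standing upright, 29 x 48 x 73 mm, origin at the centre of its underside. Bystander.
- tags: Loose bundle of card tags lying flat, 31 x 61 x 10 mm, origin at the centre of its underside. Bystander.
- check_weight: Loose brass check weight standing upright, 22 mm wide, 32 mm high, origin at the centre of its underside. Bystander.

How it is judged (in metres and radians):
On the way, in this order (a step that is already met when the one before it is completed fails the run):
1. the key's socket is down over the stem by at least 14 mm (its mouth lower than 32 mm above the bench, within 4 mm of the well's axis) (z of key_mouth in the frame of strongbox below 0.032 m and horizontal distance between key_mouth and well_mouth below 0.004 m), for 0.1 s.
2. with the key still on the stem, the bolt has been driven home (tip at least 13.5 mm out of its 15.5 mm) (x of bolt_tip in the frame of strongbox below -0.0635 m and z of key_mouth in the frame of strongbox below 0.036 m and horizontal distance between key_mouth and well_mouth below 0.004 m), for 0.1 s.
At the end, for the whole second after the job is handed in: The bolt is home in the keeper (at least 13.5 of its 15.5 mm out), the T-key stands upright (within 0.15 rad) on the floor of its stand, released and at rest, and stamp, tags and check weight are within 30 mm of where they stood (x of bolt_tip in the frame of strongbox below -0.0635 m and horizontal distance between key_mouth and stand_floor below 0.012 m and distance between key_mouth and stand_floor below 0.014 m and angle between key_mouth's own z axis and vertical below 0.15 rad and distance of each of stamp, tags, check_weight from where it was at the start of the episode below 0.03 m); the robot touches nothing.
It fails at once if the key is forced: it presses on the strongbox or its stem with more than 40 N (contact force between t_key and strongbox above 40 N).
It fails at once if the stamp, the tags or the check weight is pushed more than 30 mm (distance of any of stamp, tags, check_weight from where it was at the start of the episode above 0.03 m).
It also fails if it takes over 72 s, if anything falls off the work surface, if the arm or the gripper's body presses on something with over 40 N, if the wrist force passes 120 N, or if a joint passes its speed limit or range.

## Robot

A 7-joint arm with a two-finger parallel gripper is mounted at the origin on a cart in front of the work surface, level with it; the furniture and walls round the work are solid. World frame = base frame: x ahead of the robot, y to its left, z up, the work surface at z = 0. Lengths are in mm, angles in rad, forces in N, time in s.
With the tool pointing down it reaches from about 425 to 950 mm from the base axis. Payload 16.7 kg.
Tool frame: the origin (TCP) lies midway between the tips of the shut fingers; the grasp point (between the pads) lies 19 mm behind it; y points along the fingers, z is the direction in which the jaws open and shut, and the axes are right-handed (so a half turn about y gives the same grasp; the last joint's range is limited). The gripper opens to 94 mm and grips with 3 to 60 N. Pads are 16 mm wide; open, the fingers measure 119 mm over their backs; the gripper's body (75 mm by 177 mm) begins 78 mm behind the grasp point.
Start: joints at [1.163, 0.426, 0.074, 1.606, -0.034, 1.111, -0.067], TCP at [172.065, -652.661, 176.367] pointing down, gripper open.
Joint ranges: [-2.85, 2.85], [-0.5, 2.14], [-1.23, 1.37], [0.21, 2.46], [-1.02, 4.16], [0.16, 2.05], [-2.73, 2.73]. Speed limits (rad/s): [1.89, 1.89, 2.39, 2.39, 3.01, 3.01, 3.01].

## Interface

Orientations are given as [roll, pitch, yaw] about the fixed x, y, z axes, in that order (R = Rz(yaw) Ry(pitch) Rx(roll)).
In Python, from rig import status, eyes, workorder gives the robot as it stands. The module is installed in compiled form; this text tells all that it offers.
- The arm moves only by the tool step_arm, never from a script. Its argument "series" is a list that holds one entry, the list of rows, each a list of 5 numbers: the closure in counts, from 0 (fully open) to 255 (shut), then the shift along the tool's x, y, z in units of 0.15 m (1.0 is 0.15 m), then the turn about the tool's y in units of 30 degrees (1.0 is 30 degrees). In form: [[[fingers, tx, ty, tz, spin], ...]]. A call has 1 to 20 rows; each row shifts and turns the commanded pose from where the row before left it, along the tool's axes as they then stand; what a row does not reach is not made up. A row lasts 1/10 s, in which the tool goes at most 50 mm and 8.59 degrees, less where a joint would pass 70% of its speed; a pose out of reach is approached as far as the arm can. A call with a number of a shift or a turn outside -1 to 1 is refused whole. A call with a gripper value outside its range is refused whole. The fingers move at their own pace and stop on an object; "force" is the grip in N (left out, the last holds). Time passes only in rows, so rows that do not move let the fingers close. It gives the time, the measured TCP pose, the force and the opening at its end, in the units of the state.
- status.observe(): the state, without advancing time (a new reading comes with each control period).
- eyes.get_image(name): name is "scene" or "top" or "wrist"; returns a dict with "frame" (480x640x3 uint8, red, green, blue), "K" (3x3 intrinsics, pixels), "view" (4x4, takes a point from world to camera coordinates); the wrist camera has in their place "T_tool_cam" (4x4, takes a point from camera to tool coordinates, whose origin is the TCP and whose axes are the tool frame's). Camera axes: x right, y up, looking along -z (the intrinsics and any distortion apply to the point x, -y, -z); pixel columns grow to the right and rows downward; lengths in mm; the calibration is good to about 2 mm. A picture is of the moment at which its call begins: read the wrist's pose just before it. There is no depth.
- workorder.sign_off(): hands the job in, once; it reports no verdict.
The state is a dict: "time_s": time; "joint_positions": joint angles; "qvel": joint speeds; "tau": joint torques, N m; "ee_pos": TCP position; "ee_rot": TCP orientation; "contact_force": force on the tool from outside, world axes, zero at the start; "wrist_torque": the same for the moment, N m; "width": finger opening in mm.
Only numpy, scipy, OpenCV 4.12 (cv2) and the standard library are available. Lean on these libraries where they do the work, as an engineer would, in place of code of your own. Each camera call takes 0.05 s, during which the arm holds its last target.

## Working session

There is one attempt and no reset: what is moved stays moved. The work goes in short steps, Python scripts to look and compute and a tool call to move; the robot and the scene stay as the last step left them, time stands still between calls to the robot, and variables do not carry over. Pictures are saved under pics/ and viewed, and the job is handed in when it is done.

Besides the shell and the picture viewer there is one more tool, called after ">>>" as name(argument=value, ...) on one line, values as JSON. step_arm: Moves the arm, as the interface text tells. Its arguments: {"type":"object","properties":{"series":{"type":"array"},"force":{"type":"number"}},"required":["series"]}

```bash
mkdir -p pics; python3 - <<'E'
from rig import status, eyes
import cv2, numpy as np, json
s=status.observe(); print({k:np.round(v,3).tolist() for k,v in s.items()})
for n in ("scene","top","wrist"):
    d=eyes.get_image(n); cv2.imwrite(f"pics/a_{n}.png",d["frame"][:,:,::-1])
    print(n,{k:np.round(v,4).tolist() for k,v in d.items() if k!="frame"})
    np.savez(f"a_{n}.npz",**d)
E
```

```text
{'time_s': 0.0, 'joint_positions': [1.164, 0.427, 0.074, 1.607, -0.034, 1.111, -0.067], 'qvel': [0.001, -0.001, -0.001, -0.001, 0.0, 0.001, -0.002], 'tau': [-0.0, -93.583, 3.666, -45.419, -0.049, 0.02, 0.0], 'ee_pos': [171.917, -652.265, 175.673], 'ee_rot': [-1.572, -0.0, -2.884], 'contact_force': [-0.736, -0.416, -0.965], 'wrist_torque': [0.002, 0.04, -0.027], 'width': 94.148}
scene {'K': [[455.4522, 0.0, 318.6086], [0.0, 455.4522, 247.1386], [0.0, 0.0, 1.0]], 'view': [[-0.8612, -0.5083, 0.007, 535.7552], [0.2741, -0.4527, 0.8485, -240.6077], [-0.4281, 0.7326, 0.5291, -787.5402], [0.0, 0.0, 0.0, 1.0]]}
top {'K': [[508.7816, 0.0, 318.9665], [0.0, 508.7816, 244.5691], [0.0, 0.0, 1.0]], 'view': [[0.0061, -0.9998, -0.0181, 55.0922], [0.9986, 0.0051, 0.0518, -575.0124], [-0.0517, -0.0184, 0.9985, -986.6358], [0.0, 0.0, 0.0, 1.0]]}
wrist {'K': [[407.2442, 0.0, 314.2943], [0.0, 407.2442, 240.0542], [0.0, 0.0, 1.0]], 'T_tool_cam': [[0.001, -0.967, -0.2548, -73.9521], [0.0003, 0.2548, -0.967, -209.4824], [1.0, 0.0009, 0.0006, -0.5179], [0.0, 0.0, 0.0, 1.0]]}
```

View pics/a_scene.png

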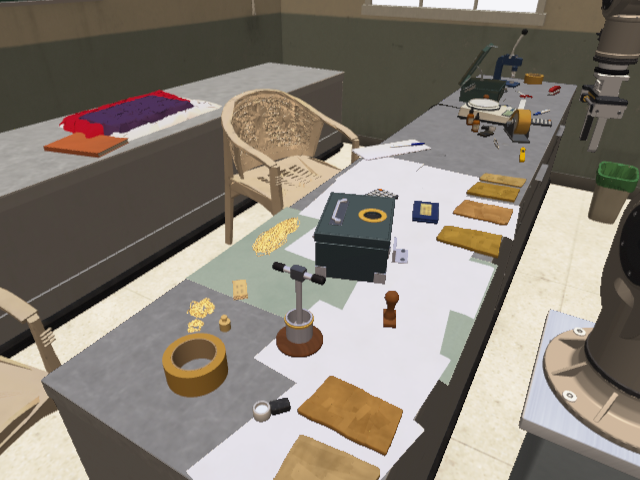

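View pics/a_top.png

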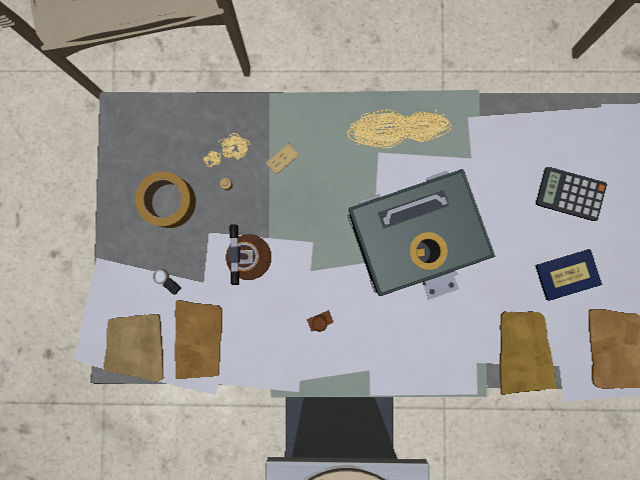

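View pics/a_wrist.png

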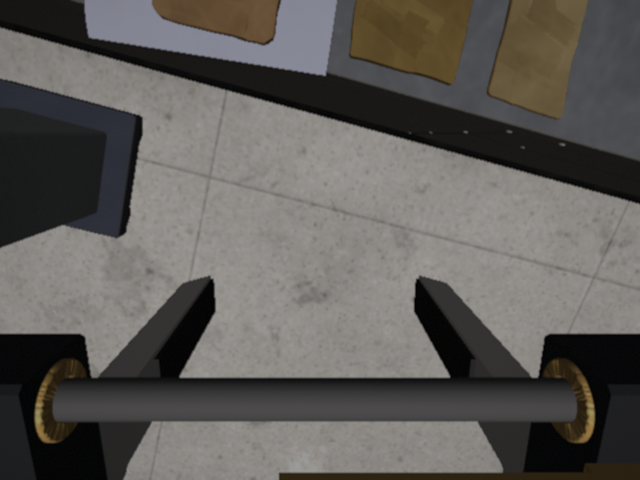

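The scene view has the key in its stand at about (299,310), the box with its brass ring at (372,215), and the stamp at (390,310). In the top view the ring is at (428,250), the key's crossbar at (234,255), the stamp at (320,321), the weight at (226,184) and the tags at (282,158). Next I'll measure these.

```bash
cat > h.py <<'E'
import numpy as np, cv2
from scipy.spatial.transform import Rotation as R
def cam(d, tool=None):
    if "view" in d: return d["K"], np.array(d["view"])
    T=np.eye(4); T[:3,:3]=R.from_euler("xyz",tool["ee_rot"]).as_matrix(); T[:3,3]=tool["ee_pos"]
    return d["K"], np.linalg.inv(T@np.array(d["T_tool_cam"]))
def ray(c,uv):
    K,V=c; u,v=uv
    q=np.linalg.inv(K)@[u,v,1]; q=np.array([q[0],-q[1],-q[2]])
    Ri=V[:3,:3].T; return -Ri@V[:3,3], Ri@q
def plane(c,uv,z):
    o,d=ray(c,uv); return o+d*(z-o[2])/d[2]
def proj(c,p):
    K,V=c; q=V[:3,:3]@np.array(p)+V[:3,3]; w=K@np.array([q[0],-q[1],-q[2]]); return w[:2]/w[2]
def tri(c1,u1,c2,u2):
    o1,d1=ray(c1,u1);o2,d2=ray(c2,u2)
    d1/=np.linalg.norm(d1);d2/=np.linalg.norm(d2)
    t=np.linalg.lstsq(np.c_[d1,-d2],o2-o1,rcond=None)[0]
    a=o1+d1*t[0];b=o2+d2*t[1]; return (a+b)/2,np.linalg.norm(a-b)
E
python3 - <<'E'
from h import *
t=dict(np.load("a_top.npz")); s=dict(np.load("a_scene.npz"))
for d,n,boxes in ((t,"top",[(200,210,290,300),(340,160,510,305)]),(s,"scene",[(255,240,345,360),(300,180,430,290)])):
    for i,(x0,y0,x1,y1) in enumerate(boxes):
        im=d["frame"][y0:y1,x0:x1,::-1]
        f=min(800/(x1-x0),600/(y1-y0)); cv2.imwrite(f"pics/b_{n}{i}.png",cv2.resize(im,None,fx=f,fy=f,interpolation=cv2.INTER_CUBIC)); print(n,i,f)
    hsv=cv2.cvtColor(d["frame"],cv2.COLOR_RGB2HSV)
    m=cv2.inRange(hsv,(15,120,80),(32,255,255))
    cs,_=cv2.findContours(m,cv2.RETR_CCOMP,cv2.CHAIN_APPROX_NONE)
    for c in cs:
        if len(c)>25:
            e=cv2.fitEllipse(c); print(n,np.round(e[0],1),np.round(e[1],1),len(c),np.round(plane(cam(d),e[0],120),1),np.round(plane(cam(d),e[0],62),1))
E
```

```text
top 0 6.666666666666667
top 1 4.137931034482759
top [525.1 355. ] [55.8 94.4] 246 [ 379.6 -301.8  120. ] [ 370.4 -323.9   62. ]
top [615.  348.4] [54.  91.1] 238 [ 392.3 -456.1  120. ] [ 383.9 -488.2   62. ]
top [197.  339.3] [50.3 89.1] 229 [401.7 269.3 120. ] [393.9 284.2  62. ]
top [243.6 255.9] [28.2 29.1] 104 [548.5 189.3 120. ] [550.2 199.   62. ]
top [428.2 250.5] [35.7 36.2] 110 [ 559.9 -135.4  120. ] [ 562.2 -146.8   62. ]
top [428.9 250.4] [23.  25.7] 82 [ 560.1 -136.7  120. ] [ 562.5 -148.2   62. ]
top [162.5 198.5] [53.1 53.9] 154 [650.  335.8 120. ] [658.2 355.   62. ]
top [161.8 198.3] [40.4 41.1] 114 [650.4 337.  120. ] [658.6 356.2  62. ]
scene 0 5.0
scene 1 5.454545454545454
scene [328.1 459.7] [17.5 30.6] 98 [341.9 454.5 120. ] [359.6 421.2  62. ]
scene [302.3 446. ] [ 6.5 11.3] 35 [377.6 454.9 120. ] [399.5 421.6  62. ]
scene [353.2 413.6] [ 54.7 111.9] 243 [345.8 381.4 120. ] [363.9 339.5  62. ]
scene [194.5 364.4] [61.3 66.3] 187 [583.  423.5 120. ] [628.8 386.6  62. ]
scene [193.9 353.9] [31.5 43.9] 158 [598.6 408.5 120. ] [646.3 369.7  62. ]
scene [198.5 339. ]
[... 399 characters left out ...]
698.6  58.  120. ] [757.9 -21.6  62. ]
scene [372.2 215.3] [12.9 27.7] 62 [ 557.  -133.4  120. ] [ 599.8 -235.3   62. ]
scene [372.3 215. ] [ 8.1 18.2] 40 [ 557.3 -134.8  120. ] [ 600.2 -236.9   62. ]
scene [484.6 212. ] [17.4 67.8] 127 [ 336.2 -287.   120. ] [ 353.2 -406.9   62. ]
scene [494.2 191.5] [14.4 59.8] 112 [ 342.5 -416.8  120. ] [ 360.3 -551.8   62. ]
scene [504.3 180. ] [ 7.6 59.2] 93 [ 335.6 -506.6  120. ] [ 352.6 -652.1   62. ]
scene [521.9 154.7] [ 5.1 16.6] 32 [ 329.8 -736.5  120. ] [ 346.1 -908.8   62. ]
scene [522.3 119.5] [17.5 23.3] 74 [  396.7 -1134.1   120. ] [  420.8 -1352.8    62. ]
scene [533.4  78.4] [10.2 21. ] 51 [  480.4 -1939.7   120. ] [  514.3 -2252.4    62. ]
```

```bash
ls pics
```

```text
a_scene.png
a_top.png
a_wrist.png
b_scene0.png
b_scene1.png
b_top0.png
b_top1.png
```

View pics/b_top0.png

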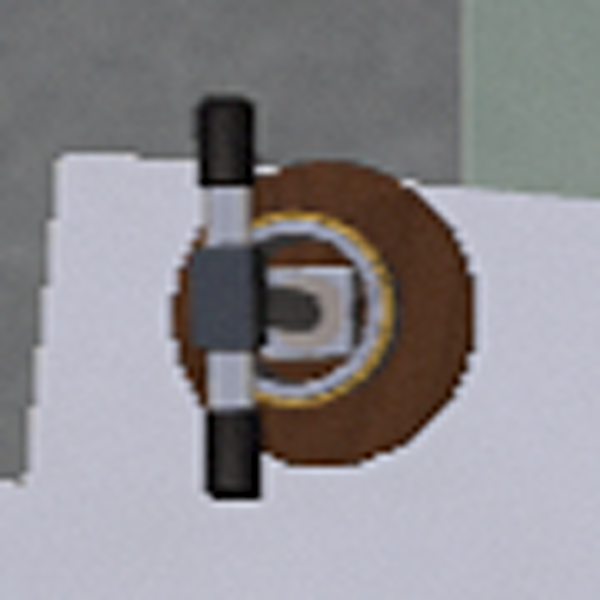

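View pics/b_scene0.png

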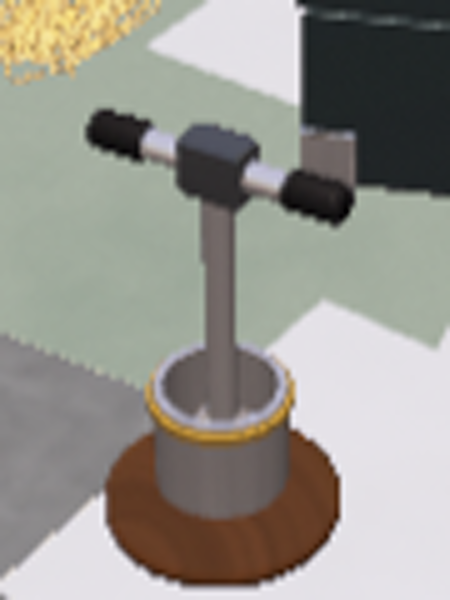

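View pics/b_top1.png

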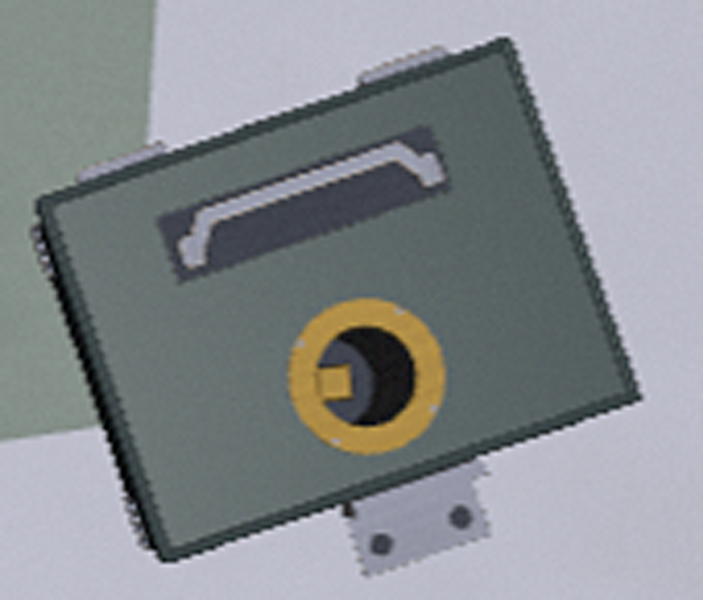

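The crops show the hub at about top (234,255), with the crossbar running nearly along world x. The top view shows part of the square stem in the well, and a wrist view from above will give its angle. The box's back is turned about 20° left.

```bash
python3 - <<'E'
from h import *
t=dict(np.load("a_top.npz")); s=dict(np.load("a_scene.npz")); T=cam(t);S=cam(s)
def o(x,y): return (200+x/6.6667-.5,210+y/6.6667-.5)
a=plane(T,o(226,97),160);b=plane(T,o(235,498),160)
print("bar",a,b,np.linalg.norm(a-b),np.arctan2(*(a-b)[1::-1]),(a+b)/2)
print("hub top",plane(T,o(222,298),172))
print("tri",tri(T,o(226,299),S,(255+217/5,240+165/5)))
# foot of stand by ellipse, brown mask
def q(x,y): return (340+x/4.1379,160+y/4.1379)
C=[plane(T,q(*p),z) for p,z in (((170,560),120),((640,398),120),((510,40),120),((40,200),120))]
for i in range(4): 
    d=C[(i+1)%4]-C[i]; print(np.round(C[i],1),np.linalg.norm(d),np.arctan2(d[1],d[0]))
print("stamp",plane(T,(320,321),73),"weight",plane(T,(226,184),32),"tags",plane(T,(282,158),10))
hsv=cv2.cvtColor(t["frame"],cv2.COLOR_RGB2HSV); m=cv2.inRange(hsv,(3,110,40),(14,255,140)); m[:, :200]=0;m[:,300:]=0;m[:200]=0;m[300:]=0
c=max(cv2.findContours(m,cv2.RETR_EXTERNAL,cv2.CHAIN_APPROX_NONE)[0],key=len); c=cv2.convexHull(c); (cc,r)=cv2.minEnclosingCircle(c); print("foot",cc,r,plane(T,cc,10))
E
```

```text
bar [601.26500713 200.78444586 160.        ] [499.69439147 197.0013587  160.        ] 101.64104345143559 0.037228673102045445 [550.4796993  198.89290228 160.        ]
hub top [549.80163552 198.78475801 172.        ]
tri (array([548.51271341, 199.22776986, 159.92777559]), np.float64(3.2572275100713233))
[480.8 -52.9 120. ] 210.3072404098996 -1.233246565478488
[ 550.5 -251.4  120. ] 161.76425050851375 0.3365162094684001
[ 703.2 -197.9  120. ] 212.12253509671092 1.9044732203120218
[633.7   2.5 120. ] 162.5940215254712 -2.7939161958490986
stamp [430.77610665  54.48660694  73.        ] weight [691.49600417 240.5307139   32.        ] tags [747.99782286 133.41726122  10.        ]
foot (247.84437561035156, 256.7528381347656) 22.768598556518555 [550.06381736 199.29392044  10.        ]
```

>>> step_arm(series=[[[0, -0.193, 0, -0.128, 0], [0, -0.193, 0, -0.128, 0], [0, -0.193, 0, -0.128, 0], [0, -0.193, 0, -0.128, 0], [0, -0.193, 0, -0.128, 0], [0, -0.193, 0, -0.128, 0], [0, -0.193, 0, -0.128, 0], [0, -0.193, 0, -0.128, 0], [0, -0.193, 0, -0.128, 0], [0, -0.193, 0, -0.128, 0], [0, -0.193, 0, -0.128, 0], [0, -0.193, 0, -0.128, 0], [0, -0.193, 0, -0.128, 0], [0, -0.193, 0, -0.128, 0], [0, -0.193, 0, -0.128, 0], [0, -0.193, 0, -0.128, 0], [0, -0.193, 0, -0.128, 0], [0, -0.193, 0, -0.128, 0], [0, -0.193, 0, -0.128, 0], [0, -0.193, 0, -0.128, 0]]])

```text
time_s: 2.15
ee_pos: [634.7, -132.6, 176.2]
ee_rot: [-1.571, -0.0, -2.884]
contact_force: [0.2, -1.0, 0.0]
width: 94.0
```

>>> step_arm(series=[[[0, 0, 0, 0, -0.279], [0, 0, 0, 0, -0.279], [0, 0, 0, 0, -0.279], [0, 0, 0, 0, -0.279], [0, 0, 0, 0, -0.279], [0, 0, 0, 0, -0.279], [0, 0, 0, 0, -0.279], [0, 0, 0, 0, -0.279], [0, 0, 0, 0, -0.279], [0, 0, 0, 0, -0.279], [0, 0, 0, 0, -0.279], [0, 0, 0, 0, -0.279], [0, 0, 0, 0, -0.279], [0, 0, 0, 0, -0.279], [0, 0, 0, 0, -0.279], [0, 0, 0, 0, -0.279], [0, 0, 0, 0, -0.279], [0, 0, 0, 0, -0.279], [0, 0, 0, 0, -0.279], [0, 0, 0, 0, -0.279]]])

```text
time_s: 4.15
ee_pos: [633.8, -133.9, 176.1]
ee_rot: [-1.571, 0.0, 0.044]
contact_force: [-0.1, 0.0, 0.6]
width: 93.7
```

```bash
cat > shot.py <<'E'
import sys
from rig import status, eyes
from h import *
n=sys.argv[1]; tag=sys.argv[2]
s=status.observe(); d=eyes.get_image(n)
print({k:np.round(s[k],3).tolist() for k in ("time_s","joint_positions","ee_pos","ee_rot","contact_force","wrist_torque","width")})
np.savez(f"{tag}.npz",**d,ee_pos=s["ee_pos"],ee_rot=s["ee_rot"]); 
im=d["frame"][:,:,::-1]
if len(sys.argv)>3:
    x0,y0,x1,y1=map(int,sys.argv[3:7]); im=im[y0:y1,x0:x1]; f=min(800/(x1-x0),600/(y1-y0)); im=cv2.resize(im,None,fx=f,fy=f,interpolation=cv2.INTER_CUBIC); print("f",f)
cv2.imwrite(f"pics/{tag}.png",im)
E
python3 shot.py wrist c1
```

```text
{'time_s': 4.15, 'joint_positions': [0.691, 0.496, -0.802, 1.631, 0.379, 1.179, 1.416], 'ee_pos': [633.841, -133.869, 176.135], 'ee_rot': [-1.571, 0.0, 0.044], 'contact_force': [-0.144, 0.001, 0.58], 'wrist_torque': [0.06, -0.186, -0.019], 'width': 93.718}
```

View pics/c1.png

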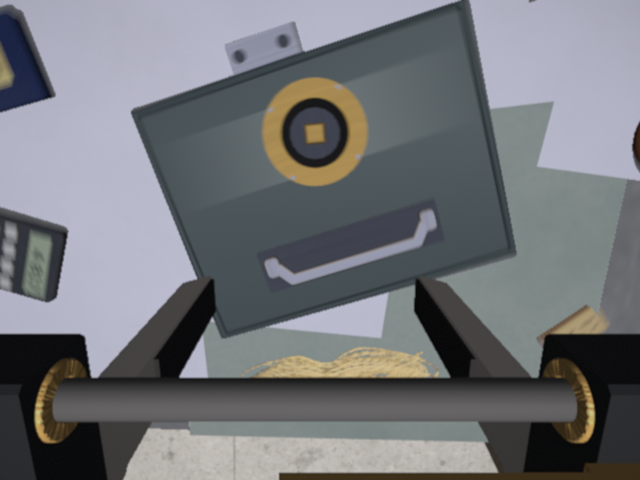

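The wrist view looks straight down the well: ring centre is near (315,132) and the brass stem top near (315,133). Measuring the stem's angle now.

```bash
python3 - <<'E'
from h import *
d=dict(np.load("c1.npz")); c=cam(d,d); f=d["frame"]
x0,y0=300,118; im=f[y0:y0+31,x0:x0+31,::-1]
cv2.imwrite("pics/c2.png",cv2.resize(im,None,fx=18,fy=18,interpolation=cv2.INTER_CUBIC))
hsv=cv2.cvtColor(f,cv2.COLOR_RGB2HSV)
m=cv2.inRange(hsv,(12,100,70),(35,255,255)); 
M=np.zeros_like(m); M[60:205,245:385]=m[60:205,245:385]
cs,_=cv2.findContours(M,cv2.RETR_CCOMP,cv2.CHAIN_APPROX_NONE)
for k in cs:
    if len(k)<20: continue
    e=cv2.fitEllipse(k); r=cv2.minAreaRect(k); print(len(k),np.round(e[0],2),np.round(e[1],1),r, "z120",plane(c,e[0],120),"z46",plane(c,r[0],46))
# subpixel: upsample brightness/saturation mask of stem
up=cv2.resize(f[y0:y0+31,x0:x0+31],None,fx=16,fy=16,interpolation=cv2.INTER_CUBIC)
g=up[:,:,0].astype(int)-up[:,:,2]
for th in (40,55,70,90):
    mm=(g>th).astype(np.uint8); n,l,st,ce=cv2.connectedComponentsWithStats(mm); i=l[248,240]
    k=max(cv2.findContours((l==i).astype(np.uint8),cv2.RETR_EXTERNAL,cv2.CHAIN_APPROX_NONE)[0],key=len); r=cv2.minAreaRect(k)
    p=cv2.boxPoints(r)/16+[x0-.5+.5/16,y0-.5+.5/16]; w=np.array([plane(c,q,42)[:2] for q in p]); v=w[1]-w[0]
    print(th,r,w.mean(0),"side",np.linalg.norm(v),np.linalg.norm(w[2]-w[1]),"yaw mod",(np.arctan2(v[1],v[0])+np.pi/4)%(np.pi/2)-np.pi/4)
E
```

```text
70 [314.48 133.  ] [20.9 22.2] ((314.4505310058594, 133.00494384765625), (19.801239013671875, 18.806201934814453), 84.2894058227539) z120 [ 560.08906926 -136.36976238  120.        ] z46 [ 559.97989345 -136.35014129   46.        ]
324 [314.47 131.4 ] [101. 106.] ((314.0, 131.5), (107.0, 102.0), 90.0) z120 [ 559.11593716 -136.41965215  120.        ] z46 [ 558.82349972 -136.76311846   46.        ]
191 [314.58 132.27] [65.7 69.5] ((314.75, 132.25), (67.88224792480469, 67.17514038085938), 45.0) z120 [ 559.6410938 -136.3288728  120.       ] z46 [ 559.38143514 -136.13411978   46.        ]
40 ((239.6201629638672, 247.15606689453125), (310.98870849609375, 303.9384765625), 84.40843963623047) [ 559.9956258  -136.30031422] side 15.408609265845687 15.339347291935665 yaw mod 0.13659867114942337
55 ((239.84814453125, 246.67385864257812), (295.06463623046875, 286.3655090332031), 84.43679809570312) [ 559.96689626 -136.28987899] side 14.521777072445305 14.55373175945198 yaw mod 0.1361483682650979
70 ((239.23960876464844, 245.50466918945312), (266.991943359375, 258.009033203125), 84.20720672607422) [ 559.90330537 -136.32368746] side 13.089761682496917 13.16854084826635 yaw mod 0.14005098959703144
90 ((247.5, 247.5), (495.0, 495.0), 90.0) [ 560.06400009 -135.89518268] side 25.016469732747968 24.422693930569913 yaw mod 0.04274459771153305
```

View pics/c2.png

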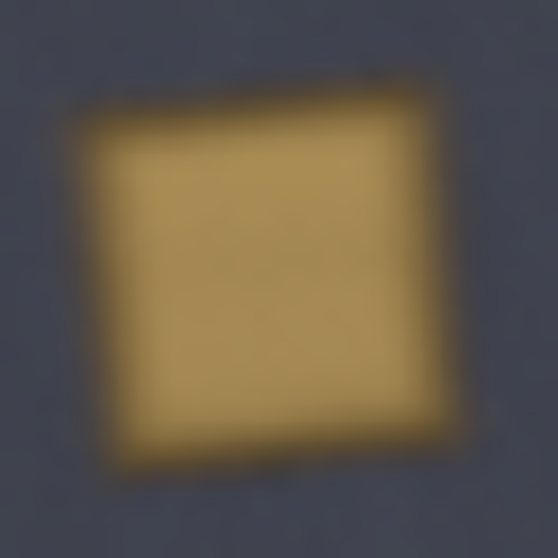

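Stem: yaw about 0.138 rad, so roughly 0.2 rad clockwise of parallel, at (559.9,-136.3). Next I go above the key.

>>> step_arm(series=[[[0, -0.039, -0.02, 0.187, 0], [0, -0.039, -0.02, 0.187, 0], [0, -0.039, -0.02, 0.187, 0], [0, -0.039, -0.02, 0.187, 0], [0, -0.039, -0.02, 0.187, 0], [0, -0.039, -0.02, 0.187, 0], [0, -0.039, -0.02, 0.187, 0], [0, -0.039, -0.02, 0.187, 0], [0, -0.039, -0.02, 0.187, 0], [0, -0.039, -0.02, 0.187, 0], [0, -0.039, -0.02, 0.187, 0], [0, -0.039, -0.02, 0.187, 0], [0, 0, 0, 0, 0], [0, 0, 0, 0, 0]]])

```text
time_s: 5.6
ee_pos: [551.0, 200.3, 212.3]
ee_rot: [-1.571, 0.0, 0.037]
contact_force: [-0.5, -0.9, 1.1]
width: 94.1
```

```bash
python3 shot.py wrist d1
```

```text
{'time_s': 5.6, 'joint_positions': [0.266, 0.383, -0.921, 1.726, 0.325, 1.196, 0.866], 'ee_pos': [550.993, 200.252, 212.305], 'ee_rot': [-1.571, 0.0, 0.037], 'contact_force': [-0.531, -0.897, 1.142], 'wrist_torque': [0.065, -0.191, 0.03], 'width': 94.146}
```

View pics/d1.png

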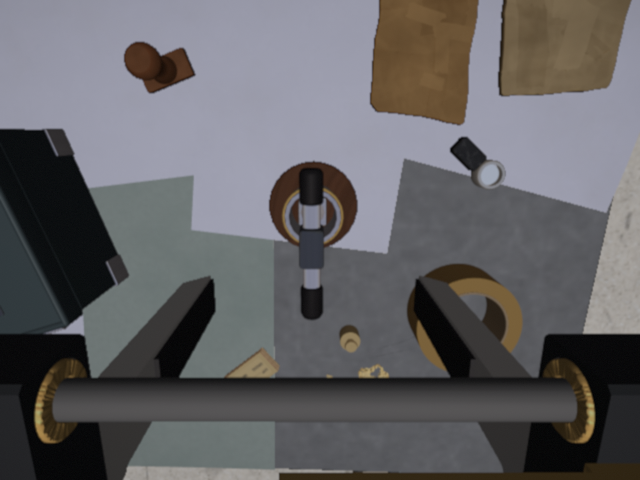

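```bash
python3 - <<'E'
from h import *
d=dict(np.load("d1.npz")); c=cam(d,d); f=d["frame"]
cv2.imwrite("pics/d2.png",cv2.resize(f[150:330,250:375,::-1],None,fx=3.3,fy=3.3,interpolation=cv2.INTER_CUBIC))
print("expected TCP px",proj(c,d["ee_pos"]))
for p,z in (((311.5,185),160),((312,303),160),((311.5,246),172),((311.5,238),160)): print(p,plane(c,p,z).round(1))
hsv=cv2.cvtColor(f,cv2.COLOR_RGB2HSV); m=cv2.inRange(hsv,(3,110,30),(14,255,140)); m[:, :260]=0;m[:,370:]=0;m[:150]=0;m[260:]=0
k=cv2.convexHull(np.vstack(cv2.findContours(m,cv2.RETR_EXTERNAL,cv2.CHAIN_APPROX_NONE)[0])); e=cv2.fitEllipse(k); print("foot",e,plane(c,e[0],10))
E
```

```text
expected TCP px [313.33521723 273.27460895]
(311.5, 185) [509.6 197.5 160. ]
(312, 303) [591.1 200.6 160. ]
(311.5, 246) [546.8 198.8 172. ]
(311.5, 238) [544.7 198.7 160. ]
foot ((312.7154846191406, 204.83590698242188), (84.51551055908203, 85.25471496582031), 72.60131072998047) [548.10231142 199.05921149  10.        ]
```

View pics/d2.png

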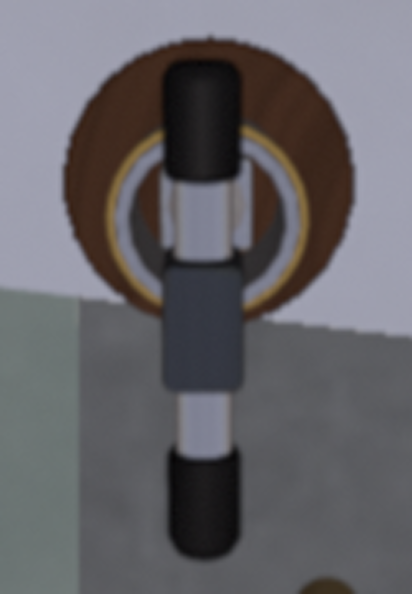

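>>> step_arm(series=[[[0, -0.015, 0, -0.008, 0], [0, 0, 0.06, 0, 0], [0, 0, 0.06, 0, 0], [0, 0, 0.06, 0, 0], [0, 0, 0.06, 0, 0], [0, 0, 0.06, 0, 0], [0, 0, 0.06, 0, 0], [0, 0, 0.06, 0, 0], [0, 0, 0.055, 0, 0], [0, 0, 0, 0, 0], [0, 0, 0, 0, 0]]], force=50)

```text
time_s: 6.75
ee_pos: [549.0, 198.8, 141.2]
ee_rot: [-1.571, 0.0, 0.038]
contact_force: [-0.1, -0.1, 0.2]
width: 94.1
```

>>> step_arm(series=[[[255, 0, 0, 0, 0], [255, 0, 0, 0, 0], [255, 0, 0, 0, 0], [255, 0, 0, 0, 0], [255, 0, 0, 0, 0], [255, 0, 0, 0, 0], [255, 0, 0, 0, 0], [255, 0, 0, 0, 0], [255, 0, 0, 0, 0], [255, 0, 0, 0, 0]]], force=50)

```text
time_s: 7.75
ee_pos: [549.0, 198.7, 141.2]
ee_rot: [-1.571, 0.0, 0.038]
contact_force: [0.1, -0.4, 0.3]
width: 17.1
```

```bash
python3 shot.py scene e1 215 200 375 320
```

```text
{'time_s': 7.75, 'joint_positions': [0.235, 0.448, -0.888, 1.81, 0.392, 1.072, 0.811], 'ee_pos': [548.96, 198.672, 141.163], 'ee_rot': [-1.571, 0.0, 0.038], 'contact_force': [0.125, -0.401, 0.323], 'wrist_torque': [0.045, -0.148, -0.016], 'width': 17.134}
f 5.0
```

View pics/e1.png

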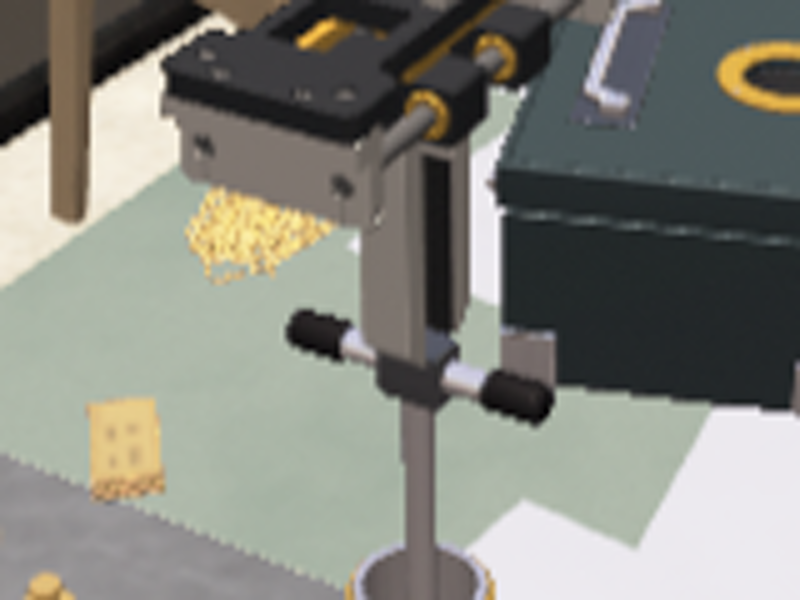

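```bash
python3 - <<'E'
from h import *
d=dict(np.load("e1.npz")); c=cam(d)
for p in ((549,198.7,141.2),(549,207,141.2),(549,207,148),(549,207,172),(549,198.7,160),(549,207,160),(549,215,160)): print(p,((proj(c,p)-[215,200])*5).round(0))
E
python3 shot.py wrist e2
```

```text
(549, 198.7, 141.2) [413. 407.]
(549, 207, 141.2) [400. 419.]
(549, 207, 148) [400. 403.]
(549, 207, 172) [398. 346.]
(549, 198.7, 160) [412. 363.]
(549, 207, 160) [399. 375.]
(549, 215, 160) [386. 387.]
{'time_s': 7.8, 'joint_positions': [0.235, 0.448, -0.888, 1.81, 0.392, 1.072, 0.811], 'ee_pos': [548.964, 198.693, 141.167], 'ee_rot': [-1.571, -0.0, 0.038], 'contact_force': [0.277, -1.16, 0.07], 'wrist_torque': [0.006, -0.199, -0.01], 'width': 14.431}
```

View pics/e2.png

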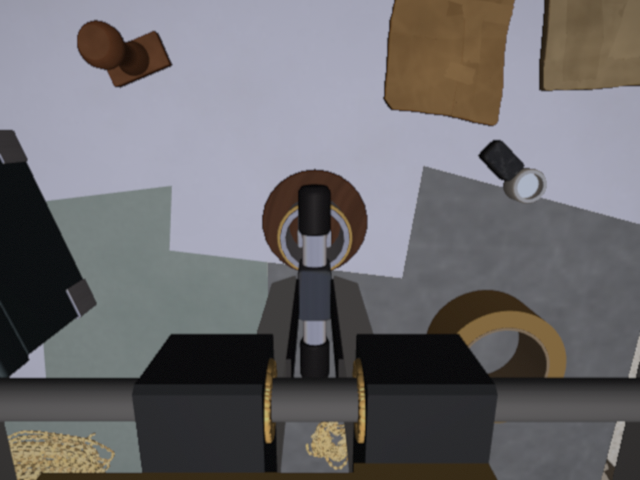

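```bash
python3 shot.py scene e3 270 230 330 275
```

```text
{'time_s': 7.85, 'joint_positions': [0.235, 0.448, -0.888, 1.81, 0.392, 1.072, 0.811], 'ee_pos': [548.989, 198.644, 141.163], 'ee_rot': [-1.571, -0.0, 0.038], 'contact_force': [0.728, -0.061, 0.996], 'wrist_torque': [0.016, -0.114, 0.063], 'width': 13.935}
f 13.333333333333334
```

View pics/e3.png

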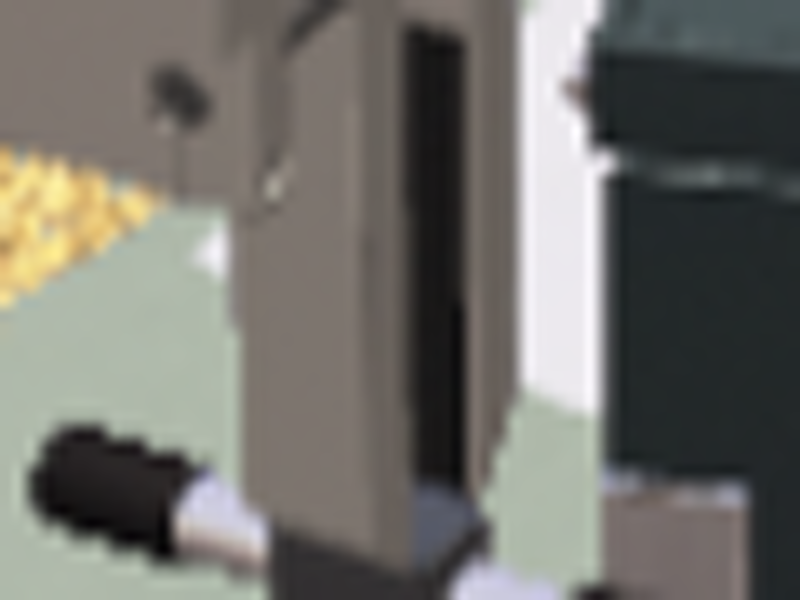

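>>> step_arm(series=[[[255, 0, -0.02, 0, 0], [255, 0, -0.05, 0, 0], [255, 0, -0.08, 0, 0], [255, 0, -0.1, 0, 0], [255, 0, -0.12, 0, 0], [255, 0, -0.12, 0, 0], [255, 0, -0.12, 0, 0], [255, 0, -0.12, 0, 0], [255, 0, -0.1, 0, 0], [255, 0, -0.07, 0, 0], [255, 0, -0.04, 0, 0], [255, 0, 0, 0, 0], [255, 0, 0, 0, 0]]])

```text
time_s: 9.2
ee_pos: [548.8, 198.5, 281.7]
ee_rot: [-1.571, 0.001, 0.038]
contact_force: [0.4, 0.4, -3.4]
width: 13.9
```

```bash
python3 shot.py scene f1 215 180 375 300; python3 shot.py wrist f2
```

```text
{'time_s': 9.2, 'joint_positions': [0.295, 0.325, -0.944, 1.639, 0.27, 1.317, 0.916], 'ee_pos': [548.8, 198.482, 281.655], 'ee_rot': [-1.571, 0.001, 0.038], 'contact_force': [0.354, 0.419, -3.38], 'wrist_torque': [0.022, -0.126, -0.075], 'width': 13.869}
f 5.0
{'time_s': 9.25, 'joint_positions': [0.295, 0.325, -0.944, 1.639, 0.27, 1.317, 0.916], 'ee_pos': [548.694, 198.452, 281.467], 'ee_rot': [-1.571, 0.001, 0.038], 'contact_force': [1.293, -0.926, -3.203], 'wrist_torque': [0.02, -0.195, 0.019], 'width': 13.342}
```

View pics/f1.png

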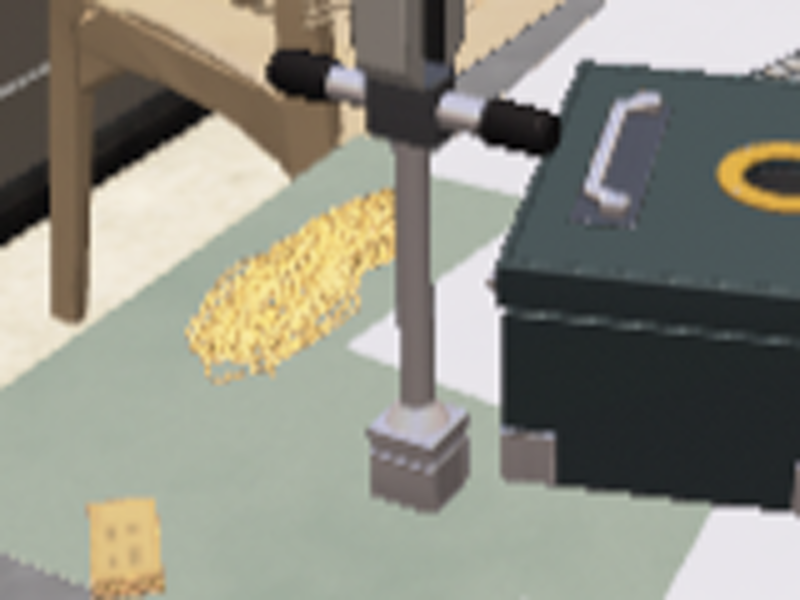

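View pics/f2.png

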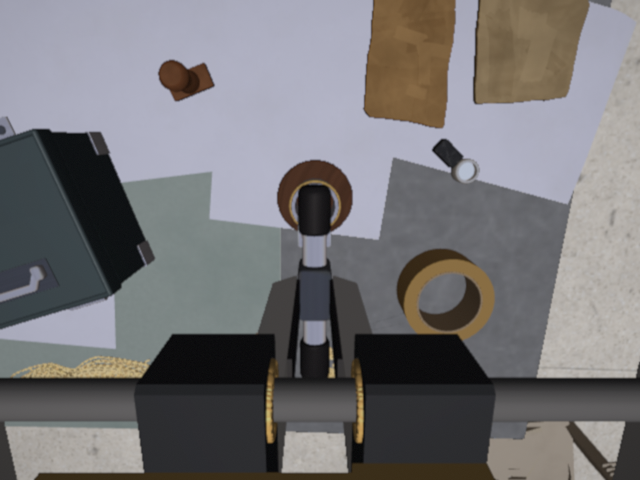

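```bash
python3 shot.py top f3; python3 - <<'E'
from h import *
d=dict(np.load("f1.npz")); c=cam(d); x,y,z=d["ee_pos"]
P=lambda p:((proj(c,p)-[215,200-20])*5).round(0)
for n,p in dict(shank_top=(x,y,z+7),shoulder=(x,y,z+19-120),mouth=(x,y,z+19-150),hub=(x,y,z+19),endA=(x+51,y+2,z+19),endB=(x-51,y-2,z+19)).items(): print(n,P(p))
for sx in(-13,13):
  for sy in (-13,13): print(sx,sy,P((x+sx-.04*sy,y+sy+.04*sx,z+19-150)),P((x+sx-.04*sy,y+sy+.04*sx,z+19-120)))
E
```

```text
{'time_s': 9.3, 'joint_positions': [0.295, 0.325, -0.944, 1.639, 0.27, 1.317, 0.916], 'ee_pos': [548.685, 198.445, 281.423], 'ee_rot': [-1.571, 0.001, 0.038], 'contact_force': [0.445, -0.464, -2.485], 'wrist_torque': [0.056, -0.126, -0.036], 'width': 14.076}
shank_top [406. 132.]
shoulder [412. 414.]
mouth [413. 485.]
hub [405.  98.]
endA [270.  64.]
endB [548. 133.]
-13 -13 [464. 476.] [463. 405.]
-13 13 [427. 515.] [425. 443.]
13 -13 [400. 456.] [399. 385.]
13 13 [362. 493.] [359. 422.]
```

View pics/f3.png

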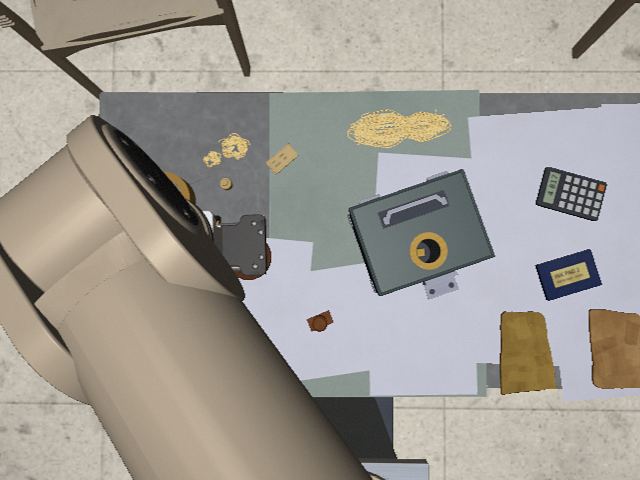

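The key is held upright with its weight felt (about 3 N). In the top view, bystanders at (226,184), (282,158) and (320,321) are unmoved. Next I carry it over the well and match the stem's angle.

>>> step_arm(series=[[[255, 0, 0, -0.08, 0], [255, 0, 0, -0.16, 0], [255, 0, 0, -0.2, 0], [255, 0, 0, -0.2, 0], [255, 0, 0, -0.2, 0], [255, 0, 0, -0.2, 0], [255, 0, 0, -0.2, 0], [255, 0, 0, -0.2, 0], [255, 0, 0, -0.2, 0], [255, 0, 0, -0.2, 0], [255, 0, 0, -0.2, 0], [255, 0, 0, -0.12, 0], [255, -0.01, 0, -0.06, 0], [255, 0, 0, -0.013, 0], [255, 0, 0, 0, -0.1], [255, 0, 0, 0, -0.091], [255, 0, 0, 0, 0], [255, 0, 0, 0, 0], [255, 0, 0, 0, 0]]])

```text
time_s: 11.25
ee_pos: [560.1, -135.5, 282.2]
ee_rot: [-1.571, -0.0, 0.138]
contact_force: [-0.4, 0.1, -3.3]
width: 13.7
```

```bash
python3 shot.py scene g1 290 120 450 240; python3 shot.py wrist g2;python3 - <<'E'
from h import *
d=dict(np.load("g1.npz")); c=cam(d); x,y,z=d["ee_pos"]
P=lambda p:((proj(c,p)-[290,120])*5).round(0)
print("ring",P((559.9,-136.3,120)),"mouth under",P((x,y,z+19-150)),P((x,y,120)))
Y=d["ee_rot"][2]
for sx in(-13,13):
  for sy in (-13,13): print(sx,sy,P((x+sx-Y*sy,y+sy+Y*sx,z+19-150)),P((x+sx-Y*sy,y+sy+Y*sx,z+19-120)))
E
```

```text
{'time_s': 11.25, 'joint_positions': [0.812, 0.281, -0.838, 1.658, 0.216, 1.299, 1.643], 'ee_pos': [560.146, -135.481, 282.178], 'ee_rot': [-1.571, -0.0, 0.138], 'contact_force': [-0.449, 0.063, -3.263], 'wrist_torque': [0.062, -0.105, -0.049], 'width': 13.67}
f 5.0
{'time_s': 11.3, 'joint_positions': [0.812, 0.281, -0.838, 1.658, 0.216, 1.299, 1.643], 'ee_pos': [560.163, -135.652, 282.191], 'ee_rot': [-1.571, -0.0, 0.137], 'contact_force': [0.394, -0.28, -2.525], 'wrist_torque': [0.057, -0.117, -0.003], 'width': 13.536}
ring [408. 472.] mouth under [411. 413.] [407. 473.]
-13 -13 [447. 406.] [452. 347.]
-13 13 [431. 430.] [436. 369.]
13 -13 [393. 396.] [397. 337.]
13 13 [375. 419.] [379. 359.]
```

View pics/g1.png

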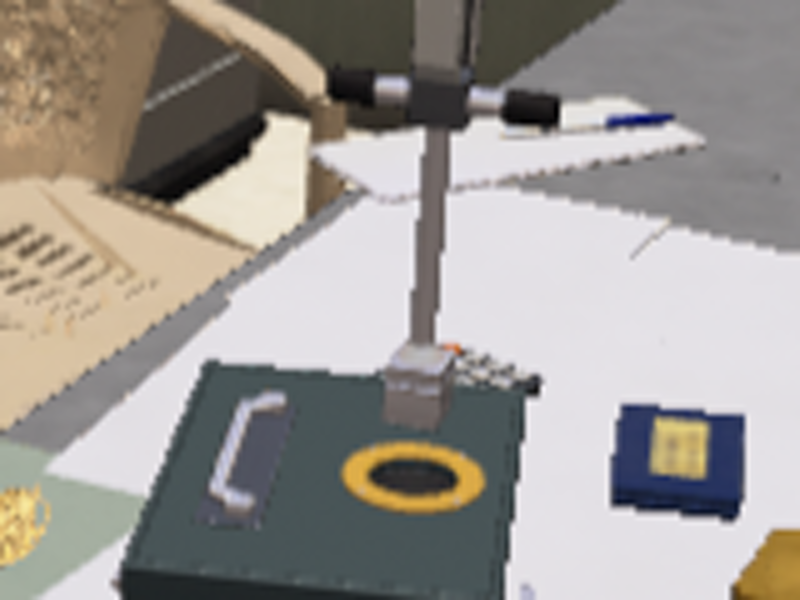

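View pics/g2.png

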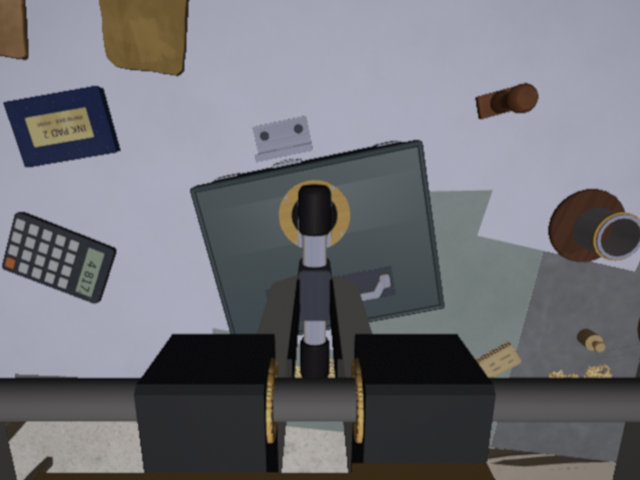

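>>> step_arm(series=[[[255, 0, 0.04, -0.004, 0], [255, 0, 0.06, 0, 0], [255, 0, 0.05, 0, 0], [255, 0, 0.02, 0, 0], [255, 0, 0.01, 0, 0], [255, 0, 0.01, 0, 0], [255, 0, 0.01, 0, 0], [255, 0, 0.01, 0, 0], [255, 0, 0, 0, 0]]])

```text
time_s: 12.25
ee_pos: [560.2, -136.7, 250.6]
ee_rot: [-1.571, 0.0, 0.138]
contact_force: [-0.5, 0.0, -2.3]
width: 14.1
```

```bash
python3 shot.py scene i1 330 160 410 220; python3 - <<'E'
from rig import status
print(status.observe()["contact_force"])
E
```

```text
{'time_s': 12.25, 'joint_positions': [0.806, 0.304, -0.832, 1.701, 0.236, 1.241, 1.628], 'ee_pos': [560.177, -136.72, 250.565], 'ee_rot': [-1.571, 0.0, 0.138], 'contact_force': [-0.452, 0.031, -2.282], 'wrist_torque': [0.035, -0.126, 0.032], 'width': 14.056}
f 10.0
[ 0.16420149 -0.45946782 -2.50547927]
```

View pics/i1.png

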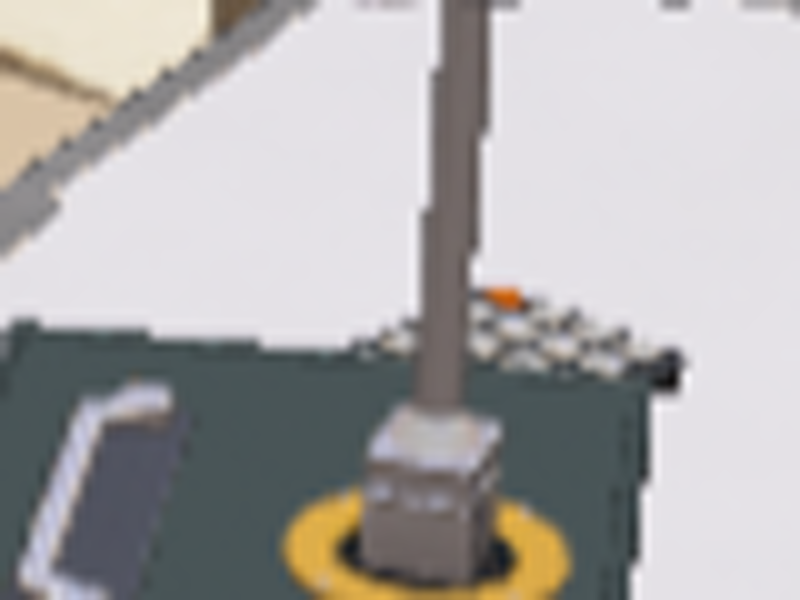

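The socket is entering the ring at crop (425,560), centred left-right with equal dark gaps on each side.

>>> step_arm(series=[[[255, 0, 0.015, 0, 0], [255, 0, 0.02, 0, 0], [255, 0, 0.02, 0, 0], [255, 0, 0.02, 0, 0], [255, 0, 0.02, 0, 0], [255, 0, 0.02, 0, 0], [255, 0, 0.015, 0, 0], [255, 0, 0, 0, 0]]])

```text
time_s: 13.1
ee_pos: [560.1, -136.7, 230.8]
ee_rot: [-1.571, 0.0, 0.138]
contact_force: [0.8, -0.2, -3.2]
width: 13.6
```

>>> step_arm(series=[[[255, 0, 0.02, 0, 0], [255, 0, 0.03, 0, 0], [255, 0, 0.03, 0, 0], [255, 0, 0.03, 0, 0], [255, 0, 0.03, 0, 0], [255, 0, 0.03, 0, 0], [255, 0, 0.03, 0, 0], [255, 0, 0.03, 0, 0], [255, 0, 0.02, 0, 0], [255, 0, 0.01, 0, 0], [255, 0, 0, 0, 0]]])

```text
time_s: 14.2
ee_pos: [560.2, -136.7, 192.0]
ee_rot: [-1.571, 0.0, 0.138]
contact_force: [-0.5, -0.6, -2.2]
width: 13.7
```

>>> step_arm(series=[[[255, 0, 0.01, 0, 0], [255, 0, 0.01, 0, 0], [255, 0, 0.01, 0, 0], [255, 0, 0.01, 0, 0], [255, 0, 0.01, 0, 0], [255, 0, 0.01, 0, 0], [255, 0, 0.01, 0, 0], [255, 0, 0, 0, 0]]])

```text
time_s: 15.0
ee_pos: [560.1, -136.7, 181.4]
ee_rot: [-1.571, 0.0, 0.138]
contact_force: [0.4, 0.4, -2.6]
width: 13.8
```

>>> step_arm(series=[[[255, 0, 0.007, 0, 0], [255, 0, 0.007, 0, 0], [255, 0, 0.007, 0, 0], [255, 0, 0.007, 0, 0], [255, 0, 0, 0, 0]]])

```text
time_s: 15.5
ee_pos: [560.1, -136.7, 177.3]
ee_rot: [-1.571, 0.0, 0.138]
contact_force: [-0.7, 0.1, -1.8]
width: 13.5
```

>>> step_arm(series=[[[255, 0, 0.007, 0, 0], [255, 0, 0.007, 0, 0], [255, 0, 0.007, 0, 0], [255, 0, 0, 0, 0]]])

```text
time_s: 15.9
ee_pos: [560.1, -136.7, 174.1]
ee_rot: [-1.571, 0.0, 0.138]
contact_force: [-0.4, 0.3, -2.2]
width: 13.7
```

>>> step_arm(series=[[[255, 0, 0.007, 0, 0], [255, 0, 0.007, 0, 0], [255, 0, 0, 0, 0]]])

```text
time_s: 16.2
ee_pos: [560.1, -136.7, 172.0]
ee_rot: [-1.571, 0.0, 0.138]
contact_force: [0.9, 0.4, -2.0]
width: 14.0
```

>>> step_arm(series=[[[255, 0, 0.007, 0, 0], [255, 0, 0.007, 0, 0], [255, 0, 0, 0, 0]]])

```text
time_s: 16.5
ee_pos: [560.2, -136.7, 170.0]
ee_rot: [-1.571, 0.0, 0.138]
contact_force: [0.5, -0.2, -2.0]
width: 13.8
```

>>> step_arm(series=[[[255, 0, 0.007, 0, 0], [255, 0, 0.007, 0, 0], [255, 0, 0, 0, 0]]])

```text
time_s: 16.8
ee_pos: [560.2, -136.7, 167.8]
ee_rot: [-1.571, 0.0, 0.138]
contact_force: [-0.0, 1.0, -2.4]
width: 13.8
```

>>> step_arm(series=[[[255, 0, 0.007, 0, 0], [255, 0, 0.007, 0, 0], [255, 0, 0.007, 0, 0], [255, 0, 0, 0, 0]]])

```text
time_s: 17.2
ee_pos: [560.1, -136.7, 164.7]
ee_rot: [-1.571, 0.0, 0.138]
contact_force: [0.1, 0.2, -2.9]
width: 13.8
```

>>> step_arm(series=[[[255, 0, 0.007, 0, 0], [255, 0, 0.007, 0, 0], [255, 0, 0.007, 0, 0], [255, 0, 0, 0, 0]]])

```text
time_s: 17.6
ee_pos: [560.1, -136.7, 161.5]
ee_rot: [-1.571, 0.0, 0.138]
contact_force: [0.2, 0.1, -2.4]
width: 13.9
```

>>> step_arm(series=[[[255, 0, 0.007, 0, 0], [255, 0, 0.007, 0, 0], [255, 0, 0, 0, 0]]])

```text
time_s: 17.9
ee_pos: [560.1, -136.7, 159.4]
ee_rot: [-1.571, 0.0, 0.138]
contact_force: [-0.2, -0.1, -3.1]
width: 13.9
```

>>> step_arm(series=[[[255, 0, 0.004, 0, 0], [255, 0, 0.004, 0, 0], [255, 0, 0, 0, 0]]])

```text
time_s: 18.2
ee_pos: [560.2, -136.7, 158.3]
ee_rot: [-1.571, 0.0, 0.138]
contact_force: [0.6, -0.5, -2.8]
width: 14.0
```

>>> step_arm(series=[[[255, 0, 0.004, 0, 0], [255, 0, 0.004, 0, 0], [255, 0, 0, 0, 0]]])

```text
time_s: 18.5
ee_pos: [560.3, -136.7, 157.2]
ee_rot: [-1.571, -0.0, 0.138]
contact_force: [-1.3, 0.5, -2.3]
width: 13.8
```

>>> step_arm(series=[[[255, 0, 0.003, 0, 0], [255, 0, 0.003, 0, 0], [255, 0, 0, 0, 0]]])

```text
time_s: 18.8
ee_pos: [560.9, -136.7, 157.0]
ee_rot: [-1.571, -0.001, 0.138]
contact_force: [0.6, 0.1, 6.0]
width: 13.8
```

>>> step_arm(series=[[[255, 0, 0.003, 0, 0], [255, 0, 0.003, 0, 0], [255, 0, 0, 0, 0]]])

```text
time_s: 19.1
ee_pos: [561.6, -136.7, 156.8]
ee_rot: [-1.572, -0.003, 0.138]
contact_force: [-0.0, 0.4, 13.9]
width: 13.6
```

The key bottomed at TCP z = 157.0, exactly as expected, with 14 N felt. I'll ease off 2 mm and start turning gently.

>>> step_arm(series=[[[255, 0, -0.015, 0, 0], [255, 0, 0, 0, 0.05], [255, 0, 0, 0, 0.05], [255, 0, 0, 0, 0.05], [255, 0, 0, 0, 0.05], [255, 0, 0, 0, 0]]])

```text
time_s: 19.7
ee_pos: [560.1, -136.7, 157.5]
ee_rot: [-1.571, 0.0, 0.032]
contact_force: [0.3, 0.6, -1.6]
width: 13.9
```

```bash
cat > st.py <<'E'
from rig import status
import numpy as np
s=status.observe(); print({k:np.round(s[k],3).tolist() for k in ("time_s","joint_positions","ee_pos","ee_rot","contact_force","wrist_torque")})
E
python3 st.py
```

```text
{'time_s': 19.7, 'joint_positions': [0.753, 0.383, -0.781, 1.813, 0.304, 1.07, 1.463], 'ee_pos': [560.137, -136.666, 157.527], 'ee_rot': [-1.571, 0.0, 0.032], 'contact_force': [0.264, 0.608, -1.625], 'wrist_torque': [0.115, -0.121, -0.032]}
```

>>> step_arm(series=[[[255, 0, 0, 0, 0.05], [255, 0, 0, 0, 0.05], [255, 0, 0, 0, 0.05], [255, 0, 0, 0, 0.05], [255, 0, 0, 0, 0.05], [255, 0, 0, 0, 0.05], [255, 0, 0, 0, 0]]])

```text
time_s: 20.4
ee_pos: [560.2, -136.7, 157.6]
ee_rot: [-1.571, 0.0, -0.125]
contact_force: [0.9, 0.7, -3.4]
width: 13.6
```

```bash
python3 st.py
```

```text
{'time_s': 20.4, 'joint_positions': [0.73, 0.374, -0.749, 1.814, 0.289, 1.065, 1.319], 'ee_pos': [560.176, -136.673, 157.612], 'ee_rot': [-1.571, 0.0, -0.125], 'contact_force': [0.928, 0.66, -3.354], 'wrist_torque': [0.125, -0.119, 0.086]}
```

>>> step_arm(series=[[[255, 0, 0, 0, 0.06], [255, 0, 0, 0, 0.06], [255, 0, 0, 0, 0.06], [255, 0, 0, 0, 0.06], [255, 0, 0, 0, 0.06], [255, 0, 0, 0, 0.06], [255, 0, 0, 0, 0.06], [255, 0, 0, 0, 0]]])

```text
time_s: 21.2
ee_pos: [560.2, -136.7, 157.6]
ee_rot: [-1.571, 0.0, -0.346]
contact_force: [0.1, 0.4, -5.0]
width: 14.0
```

```bash
python3 st.py
```

```text
{'time_s': 21.2, 'joint_positions': [0.697, 0.364, -0.705, 1.816, 0.268, 1.059, 1.116], 'ee_pos': [560.213, -136.657, 157.643], 'ee_rot': [-1.571, 0.0, -0.346], 'contact_force': [0.088, 0.382, -4.956], 'wrist_torque': [0.113, -0.07, 0.079]}
```

>>> step_arm(series=[[[255, 0, 0, 0, 0.06], [255, 0, 0, 0, 0.06], [255, 0, 0, 0, 0.06], [255, 0, 0, 0, 0.06], [255, 0, 0, 0, 0.06], [255, 0, 0, 0, 0.06], [255, 0, 0, 0, 0.06], [255, 0, 0, 0, 0.06], [255, 0, 0, 0, 0]]])

```text
time_s: 22.1
ee_pos: [560.2, -136.7, 157.7]
ee_rot: [-1.571, 0.0, -0.597]
contact_force: [-1.1, -0.0, -6.0]
width: 13.7
```

```bash
python3 st.py
```

```text
{'time_s': 22.1, 'joint_positions': [0.66, 0.353, -0.656, 1.818, 0.246, 1.053, 0.884], 'ee_pos': [560.226, -136.684, 157.664], 'ee_rot': [-1.571, 0.0, -0.597], 'contact_force': [-1.097, -0.03, -5.992], 'wrist_torque': [0.153, -0.153, 0.12]}
```

>>> step_arm(series=[[[255, 0, 0, 0, 0.06], [255, 0, 0, 0, 0.06], [255, 0, 0, 0, 0.06], [255, 0, 0, 0, 0.06], [255, 0, 0, 0, 0.06], [255, 0, 0, 0, 0.06], [255, 0, 0, 0, 0.06], [255, 0, 0, 0, 0.06], [255, 0, 0, 0, 0]]])

```text
time_s: 23.0
ee_pos: [560.2, -136.6, 157.6]
ee_rot: [-1.571, 0.0, -0.848]
contact_force: [-1.1, 0.5, -5.7]
width: 13.9
```

```bash
python3 st.py;python3 shot.py top j1 400 200 500 320
```

```text
{'time_s': 23.0, 'joint_positions': [0.623, 0.344, -0.609, 1.82, 0.225, 1.047, 0.651], 'ee_pos': [560.216, -136.644, 157.641], 'ee_rot': [-1.571, 0.0, -0.848], 'contact_force': [-1.116, 0.529, -5.698], 'wrist_torque': [0.075, -0.11, 0.157]}
{'time_s': 23.0, 'joint_positions': [0.623, 0.344, -0.609, 1.82, 0.225, 1.047, 0.651], 'ee_pos': [560.216, -136.644, 157.641], 'ee_rot': [-1.571, 0.0, -0.848], 'contact_force': [-1.116, 0.529, -5.698], 'wrist_torque': [0.075, -0.11, 0.157], 'width': 13.857}
f 5.0
```

View pics/j1.png

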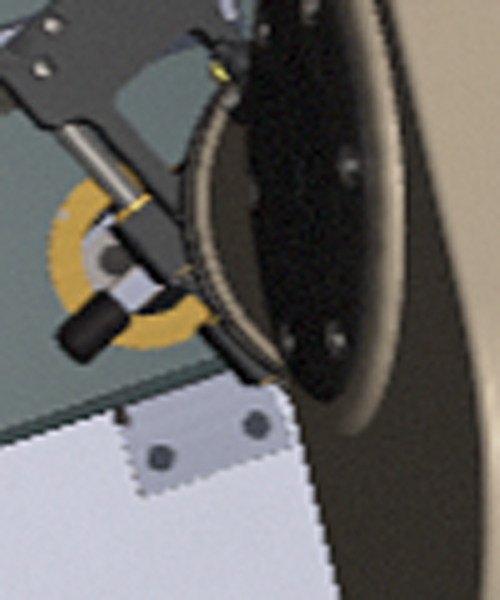

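>>> step_arm(series=[[[255, 0, 0, 0, 0.04], [255, 0, 0, 0, 0.04], [255, 0, 0, 0, 0.04], [255, 0, 0, 0, 0.04], [255, 0, 0, 0, 0]]])

```text
time_s: 23.55
ee_pos: [560.2, -136.7, 157.6]
ee_rot: [-1.571, 0.0, -0.931]
contact_force: [0.3, 0.0, -6.0]
width: 13.6
```

```bash
python3 st.py
```

```text
{'time_s': 23.55, 'joint_positions': [0.611, 0.341, -0.593, 1.821, 0.218, 1.045, 0.573], 'ee_pos': [560.218, -136.719, 157.625], 'ee_rot': [-1.571, 0.0, -0.931], 'contact_force': [0.251, 0.0, -6.043], 'wrist_torque': [0.122, -0.134, 0.122]}
```

>>> step_arm(series=[[[255, 0, 0, 0, 0.03], [255, 0, 0, 0, 0.03], [255, 0, 0, 0, 0]]])

```text
time_s: 23.85
ee_pos: [560.2, -136.7, 157.7]
ee_rot: [-1.571, 0.0, -0.963]
contact_force: [0.5, -0.0, -5.1]
width: 14.2
```

```bash
python3 st.py
```

```text
{'time_s': 23.85, 'joint_positions': [0.606, 0.34, -0.587, 1.821, 0.215, 1.044, 0.544], 'ee_pos': [560.229, -136.714, 157.666], 'ee_rot': [-1.571, 0.0, -0.963], 'contact_force': [0.502, -0.048, -5.079], 'wrist_torque': [0.101, -0.108, 0.089]}
```

>>> step_arm(series=[[[255, 0, 0, 0, 0.03], [255, 0, 0, 0, 0.03], [255, 0, 0, 0, 0]]])

```text
time_s: 24.15
ee_pos: [560.2, -136.7, 157.6]
ee_rot: [-1.571, 0.0, -0.994]
contact_force: [-0.2, 0.5, -5.7]
width: 13.9
```

```bash
python3 st.py
```

```text
{'time_s': 24.15, 'joint_positions': [0.602, 0.339, -0.582, 1.821, 0.213, 1.044, 0.515], 'ee_pos': [560.222, -136.681, 157.648], 'ee_rot': [-1.571, 0.0, -0.994], 'contact_force': [-0.199, 0.514, -5.654], 'wrist_torque': [0.114, -0.137, 0.128]}
```

>>> step_arm(series=[[[255, 0, 0, 0, 0.02], [255, 0, 0, 0, 0.02], [255, 0, 0, 0, 0]]])

```text
time_s: 24.45
ee_pos: [560.2, -136.7, 157.6]
ee_rot: [-1.571, 0.0, -1.015]
contact_force: [0.2, 0.8, -6.0]
width: 13.3
```

```bash
python3 st.py
```

```text
{'time_s': 24.45, 'joint_positions': [0.599, 0.338, -0.578, 1.821, 0.211, 1.043, 0.496], 'ee_pos': [560.209, -136.713, 157.628], 'ee_rot': [-1.571, 0.0, -1.015], 'contact_force': [0.223, 0.751, -6.027], 'wrist_torque': [0.107, -0.184, 0.188]}
```

>>> step_arm(series=[[[255, 0, 0, 0, 0.02], [255, 0, 0, 0, 0.02], [255, 0, 0, 0, 0]]])

```text
time_s: 24.75
ee_pos: [560.2, -136.7, 157.7]
ee_rot: [-1.571, 0.0, -1.036]
contact_force: [-0.1, 0.7, -6.4]
width: 13.7
```

```bash
python3 st.py
```

```text
{'time_s': 24.75, 'joint_positions': [0.595, 0.338, -0.574, 1.822, 0.21, 1.043, 0.476], 'ee_pos': [560.23, -136.667, 157.658], 'ee_rot': [-1.571, 0.0, -1.036], 'contact_force': [-0.081, 0.739, -6.437], 'wrist_torque': [0.111, -0.135, 0.172]}
```

>>> step_arm(series=[[[255, 0, 0, 0, 0.02], [255, 0, 0, 0, 0.02], [255, 0, 0, 0, 0]]])

```text
time_s: 25.05
ee_pos: [560.2, -136.7, 157.6]
ee_rot: [-1.571, 0.0, -1.057]
contact_force: [0.0, 0.0, -5.4]
width: 13.5
```

```bash
python3 st.py
```

```text
{'time_s': 25.05, 'joint_positions': [0.592, 0.337, -0.57, 1.822, 0.208, 1.043, 0.457], 'ee_pos': [560.198, -136.695, 157.623], 'ee_rot': [-1.571, 0.0, -1.057], 'contact_force': [0.015, 0.039, -5.387], 'wrist_torque': [0.137, -0.061, 0.1]}
```

>>> step_arm(series=[[[255, 0, 0, 0, 0.02], [255, 0, 0, 0, 0]]])

```text
time_s: 25.25
ee_pos: [560.2, -136.7, 157.7]
ee_rot: [-1.571, 0.0, -1.067]
contact_force: [0.4, 0.6, -5.2]
width: 13.6
```

```bash
python3 st.py
```

```text
{'time_s': 25.25, 'joint_positions': [0.591, 0.337, -0.568, 1.822, 0.207, 1.042, 0.447], 'ee_pos': [560.248, -136.695, 157.661], 'ee_rot': [-1.571, 0.0, -1.067], 'contact_force': [0.45, 0.607, -5.193], 'wrist_torque': [0.025, -0.104, 0.173]}
```

>>> step_arm(series=[[[255, 0, 0, 0, 0.02], [255, 0, 0, 0, 0]]])

```text
time_s: 25.45
ee_pos: [560.2, -136.7, 157.7]
ee_rot: [-1.571, 0.0, -1.077]
contact_force: [-0.3, 0.3, -4.3]
width: 13.5
```

```bash
python3 st.py
```

```text
{'time_s': 25.45, 'joint_positions': [0.589, 0.336, -0.566, 1.822, 0.206, 1.042, 0.437], 'ee_pos': [560.237, -136.681, 157.659], 'ee_rot': [-1.571, 0.0, -1.077], 'contact_force': [-0.256, 0.305, -4.33], 'wrist_torque': [0.084, -0.12, 0.186]}
```

>>> step_arm(series=[[[255, 0, 0, 0, 0.02], [255, 0, 0, 0, 0]]])

```text
time_s: 25.65
ee_pos: [560.2, -136.7, 157.6]
ee_rot: [-1.571, 0.0, -1.088]
contact_force: [0.1, 0.6, -5.2]
width: 13.5
```

```bash
python3 st.py
```

```text
{'time_s': 25.65, 'joint_positions': [0.588, 0.336, -0.564, 1.822, 0.206, 1.042, 0.427], 'ee_pos': [560.236, -136.695, 157.638], 'ee_rot': [-1.571, 0.0, -1.088], 'contact_force': [0.056, 0.6, -5.236], 'wrist_torque': [0.15, -0.109, 0.143]}
```

>>> step_arm(series=[[[255, 0, 0, 0, 0.015], [255, 0, 0, 0, 0]]])

```text
time_s: 25.85
ee_pos: [560.2, -136.7, 157.6]
ee_rot: [-1.571, 0.0, -1.096]
contact_force: [-0.3, -0.1, -5.2]
width: 13.7
```

```bash
python3 st.py
```

```text
{'time_s': 25.85, 'joint_positions': [0.587, 0.336, -0.563, 1.822, 0.205, 1.042, 0.42], 'ee_pos': [560.235, -136.694, 157.645], 'ee_rot': [-1.571, 0.0, -1.096], 'contact_force': [-0.316, -0.105, -5.161], 'wrist_torque': [0.091, -0.118, 0.09]}
```

>>> step_arm(series=[[[255, 0, 0, 0, 0.015], [255, 0, 0, 0, 0]]])

```text
time_s: 26.05
ee_pos: [560.3, -136.7, 157.7]
ee_rot: [-1.571, 0.0, -1.104]
contact_force: [0.6, -0.3, -5.5]
width: 13.8
```

```bash
python3 st.py; python3 shot.py scene k1 380 230 420 270
```

```text
{'time_s': 26.05, 'joint_positions': [0.586, 0.335, -0.561, 1.822, 0.204, 1.042, 0.413], 'ee_pos': [560.265, -136.677, 157.679], 'ee_rot': [-1.571, 0.0, -1.104], 'contact_force': [0.558, -0.253, -5.517], 'wrist_torque': [0.074, -0.06, 0.168]}
{'time_s': 26.05, 'joint_positions': [0.586, 0.335, -0.561, 1.822, 0.204, 1.042, 0.413], 'ee_pos': [560.265, -136.677, 157.679], 'ee_rot': [-1.571, 0.0, -1.104], 'contact_force': [0.558, -0.253, -5.517], 'wrist_torque': [0.074, -0.06, 0.168], 'width': 13.768}
f 15.0
```

View pics/k1.png

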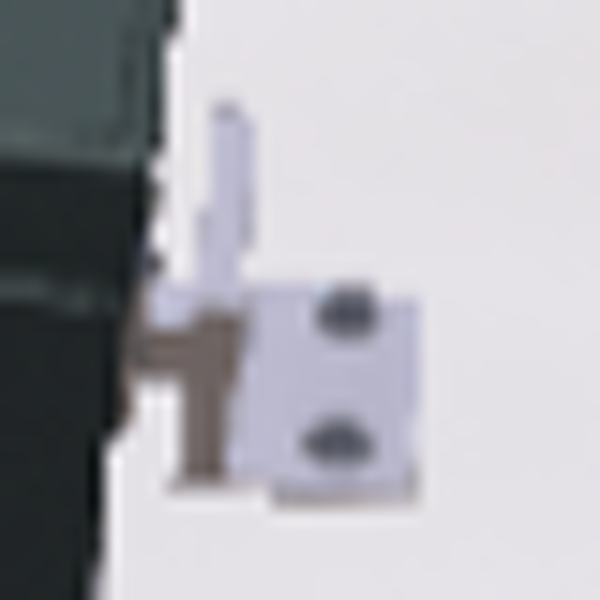

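The scene view shows the bolt bridging from the box into the keeper's upright at crop (150-230,350). I'll keep turning towards the end stop.

>>> step_arm(series=[[[255, 0, 0, 0, 0.015], [255, 0, 0, 0, 0]]])

```text
time_s: 26.3
ee_pos: [560.2, -136.7, 157.6]
ee_rot: [-1.571, 0.0, -1.111]
contact_force: [0.1, 0.4, -5.3]
width: 13.8
```

```bash
python3 st.py
```

```text
{'time_s': 26.3, 'joint_positions': [0.585, 0.335, -0.56, 1.822, 0.204, 1.041, 0.405], 'ee_pos': [560.211, -136.714, 157.627], 'ee_rot': [-1.571, 0.0, -1.111], 'contact_force': [0.109, 0.377, -5.338], 'wrist_torque': [0.122, -0.073, 0.201]}
```

>>> step_arm(series=[[[255, 0, 0, 0, 0.015], [255, 0, 0, 0, 0]]])

```text
time_s: 26.5
ee_pos: [560.2, -136.7, 157.7]
ee_rot: [-1.571, 0.0, -1.119]
contact_force: [0.3, 0.1, -5.5]
width: 13.6
```

```bash
python3 st.py
```

```text
{'time_s': 26.5, 'joint_positions': [0.583, 0.335, -0.558, 1.822, 0.203, 1.041, 0.398], 'ee_pos': [560.227, -136.719, 157.654], 'ee_rot': [-1.571, 0.0, -1.119], 'contact_force': [0.298, 0.073, -5.46], 'wrist_torque': [0.1, -0.105, 0.149]}
```

>>> step_arm(series=[[[255, 0, 0, 0, 0.015], [255, 0, 0, 0, 0]]])

```text
time_s: 26.7
ee_pos: [560.2, -136.7, 157.6]
ee_rot: [-1.571, 0.0, -1.127]
contact_force: [0.4, 0.7, -5.1]
width: 13.6
```

```bash
python3 st.py
```

```text
{'time_s': 26.7, 'joint_positions': [0.582, 0.335, -0.557, 1.822, 0.203, 1.041, 0.391], 'ee_pos': [560.216, -136.723, 157.646], 'ee_rot': [-1.571, 0.0, -1.127], 'contact_force': [0.376, 0.684, -5.081], 'wrist_torque': [0.079, -0.096, 0.11]}
```

```bash
python3 shot.py wrist k2 >/dev/null; python3 - <<'E'
from h import *
for n in ("f2","g2","k2"):
    f=np.load(n+".npz")["frame"]; g=cv2.cvtColor(f,cv2.COLOR_RGB2GRAY)
    out=[]
    for r in (196,206,216):   # black end rows
        row=f[r].max(1); idx=[i for i in range(290,340) if row[i]<60]; out.append((r,min(idx),max(idx)) if idx else (r,))
    for r in (240,248,256):
        row=f[r].min(1); idx=[i for i in range(300,330) if row[i]>110]; out.append((r,min(idx),max(idx)) if idx else (r,))
    print(n,out)
f=[np.load(n+".npz")["frame"][170:340,270:360,::-1] for n in ("f2","g2","k2")]
cv2.imwrite("pics/k3.png",cv2.resize(np.hstack(f),None,fx=2.9,fy=2.9,interpolation=cv2.INTER_CUBIC))
E
```

```text
f2 [(196, 298, 330), (206, 296, 333), (216, 298, 330), (240, 300, 329), (248, 304, 325), (256, 304, 325)]
g2 [(196, 299, 330), (206, 294, 334), (216, 292, 336), (240, 300, 329), (248, 304, 325), (256, 304, 325)]
k2 [(196, 295, 327), (206, 296, 327), (216, 297, 327), (240, 300, 329), (248, 302, 324), (256, 302, 324)]
```

View pics/k3.png

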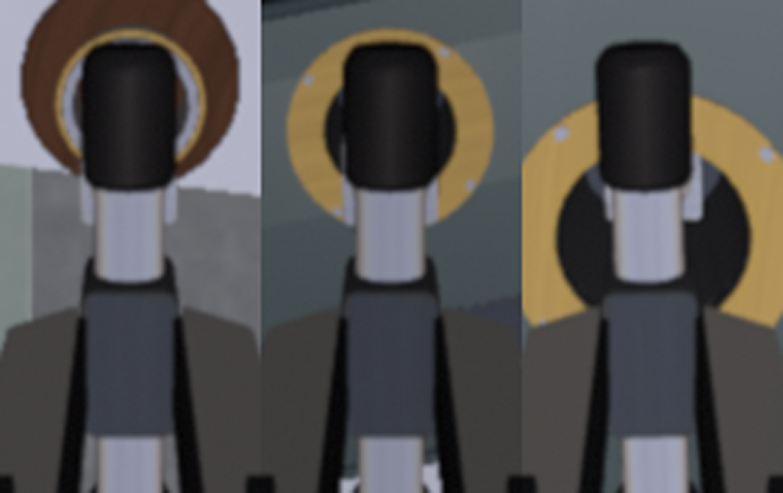

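The wrist view shows the bar end moved 3 px left of the tool's centreline (row 196). So the key lags the tool by about 0.03 rad, and the stop should be near.

>>> step_arm(series=[[[255, 0, 0, 0, 0.012], [255, 0, 0, 0, 0]]])

```text
time_s: 26.95
ee_pos: [560.2, -136.7, 157.7]
ee_rot: [-1.571, 0.0, -1.133]
contact_force: [0.0, -0.2, -4.8]
width: 14.0
```

```bash
python3 st.py
```

```text
{'time_s': 26.95, 'joint_positions': [0.581, 0.335, -0.556, 1.822, 0.202, 1.041, 0.385], 'ee_pos': [560.223, -136.686, 157.653], 'ee_rot': [-1.571, 0.0, -1.133], 'contact_force': [0.042, -0.198, -4.754], 'wrist_torque': [0.026, -0.083, 0.171]}
```

>>> step_arm(series=[[[255, 0, 0, 0, 0.012], [255, 0, 0, 0, 0]]])

```text
time_s: 27.15
ee_pos: [560.3, -136.7, 157.7]
ee_rot: [-1.571, -0.0, -1.14]
contact_force: [-1.2, 0.1, -6.2]
width: 13.8
```

```bash
python3 st.py
```

```text
{'time_s': 27.15, 'joint_positions': [0.581, 0.334, -0.555, 1.822, 0.202, 1.041, 0.379], 'ee_pos': [560.253, -136.688, 157.681], 'ee_rot': [-1.571, -0.0, -1.14], 'contact_force': [-1.22, 0.108, -6.157], 'wrist_torque': [0.086, -0.091, 0.161]}
```

>>> step_arm(series=[[[255, 0, 0, 0, 0.012], [255, 0, 0, 0, 0]]])

```text
time_s: 27.35
ee_pos: [560.2, -136.7, 157.7]
ee_rot: [-1.571, 0.0, -1.146]
contact_force: [-0.8, -0.2, -4.9]
width: 13.7
```

```bash
python3 st.py
```

```text
{'time_s': 27.35, 'joint_positions': [0.58, 0.334, -0.554, 1.823, 0.201, 1.041, 0.373], 'ee_pos': [560.239, -136.693, 157.67], 'ee_rot': [-1.571, 0.0, -1.146], 'contact_force': [-0.802, -0.196, -4.941], 'wrist_torque': [0.109, -0.11, 0.132]}
```

>>> step_arm(series=[[[255, 0, 0, 0, 0.012], [255, 0, 0, 0, 0]]])

```text
time_s: 27.55
ee_pos: [560.2, -136.7, 157.6]
ee_rot: [-1.571, 0.0, -1.152]
contact_force: [-0.2, 0.0, -5.5]
width: 13.9
```

```bash
python3 st.py
```

```text
{'time_s': 27.55, 'joint_positions': [0.579, 0.334, -0.552, 1.823, 0.201, 1.041, 0.367], 'ee_pos': [560.241, -136.711, 157.635], 'ee_rot': [-1.571, 0.0, -1.152], 'contact_force': [-0.25, 0.031, -5.487], 'wrist_torque': [0.056, -0.108, 0.153]}
```

>>> step_arm(series=[[[255, 0, 0, 0, 0.012], [255, 0, 0, 0, 0]]])

```text
time_s: 27.75
ee_pos: [560.2, -136.7, 157.7]
ee_rot: [-1.571, 0.0, -1.158]
contact_force: [0.8, 0.5, -5.0]
width: 13.9
```

```bash
python3 st.py
```

```text
{'time_s': 27.75, 'joint_positions': [0.578, 0.334, -0.551, 1.823, 0.2, 1.041, 0.362], 'ee_pos': [560.212, -136.709, 157.652], 'ee_rot': [-1.571, 0.0, -1.158], 'contact_force': [0.81, 0.494, -5.006], 'wrist_torque': [0.027, -0.105, 0.116]}
```

>>> step_arm(series=[[[255, 0, 0, 0, 0.012], [255, 0, 0, 0, 0]]])

```text
time_s: 27.95
ee_pos: [560.2, -136.7, 157.7]
ee_rot: [-1.571, 0.0, -1.165]
contact_force: [-0.6, -0.5, -5.1]
width: 13.4
```

```bash
python3 st.py
```

```text
{'time_s': 27.95, 'joint_positions': [0.577, 0.334, -0.55, 1.823, 0.2, 1.04, 0.356], 'ee_pos': [560.225, -136.733, 157.658], 'ee_rot': [-1.571, 0.0, -1.165], 'contact_force': [-0.558, -0.478, -5.146], 'wrist_torque': [0.057, -0.091, 0.165]}
```

>>> step_arm(series=[[[255, 0, 0, 0, 0.012], [255, 0, 0, 0, 0]]])

```text
time_s: 28.15
ee_pos: [560.2, -136.7, 157.6]
ee_rot: [-1.571, 0.0, -1.171]
contact_force: [-0.1, 0.3, -4.7]
width: 13.5
```

```bash
python3 st.py
```

```text
{'time_s': 28.15, 'joint_positions': [0.576, 0.333, -0.549, 1.823, 0.199, 1.04, 0.35], 'ee_pos': [560.223, -136.698, 157.644], 'ee_rot': [-1.571, 0.0, -1.171], 'contact_force': [-0.112, 0.257, -4.705], 'wrist_torque': [0.109, -0.106, 0.199]}
```

>>> step_arm(series=[[[255, 0, 0, 0, 0.012], [255, 0, 0, 0, 0]]])

```text
time_s: 28.35
ee_pos: [560.2, -136.7, 157.7]
ee_rot: [-1.571, 0.0, -1.177]
contact_force: [-0.3, 0.6, -4.9]
width: 13.3
```

```bash
python3 st.py;  python3 shot.py wrist k4 >/dev/null; python3 - <<'E'
from h import *
for n in ("k2","k4"):
    f=np.load(n+".npz")["frame"]
    out=[]
    for r in (190,196,206,216):
        row=f[r].max(1); idx=[i for i in range(285,340) if row[i]<60]; out.append((r,min(idx),max(idx)) if idx else (r,))
    for r in (248,256,262):
        row=f[r].min(1); idx=[i for i in range(300,330) if row[i]>110]; out.append((r,min(idx),max(idx)) if idx else (r,))
    print(n,out)
E
```

```text
{'time_s': 28.35, 'joint_positions': [0.575, 0.333, -0.548, 1.823, 0.199, 1.04, 0.344], 'ee_pos': [560.191, -136.7, 157.655], 'ee_rot': [-1.571, 0.0, -1.177], 'contact_force': [-0.34, 0.614, -4.902], 'wrist_torque': [0.071, -0.074, 0.213]}
k2 [(190, 296, 327), (196, 295, 327), (206, 296, 327), (216, 297, 327), (248, 302, 324), (256, 302, 324), (262, 303, 324)]
k4 [(190, 295, 325), (196, 294, 326), (206, 295, 326), (216, 296, 326), (248, 302, 323), (256, 302, 324), (262, 302, 324)]
```

>>> step_arm(series=[[[255, 0, 0, 0, 0.008], [255, 0, 0, 0, 0]]])

```text
time_s: 28.6
ee_pos: [560.2, -136.7, 157.7]
ee_rot: [-1.571, 0.0, -1.181]
contact_force: [0.0, 0.1, -5.2]
width: 13.9
```

```bash
python3 st.py
```

```text
{'time_s': 28.6, 'joint_positions': [0.575, 0.333, -0.547, 1.823, 0.199, 1.04, 0.34], 'ee_pos': [560.226, -136.701, 157.656], 'ee_rot': [-1.571, 0.0, -1.181], 'contact_force': [0.02, 0.077, -5.163], 'wrist_torque': [0.063, -0.128, 0.176]}
```

>>> step_arm(series=[[[255, 0, 0, 0, 0]]])

```text
time_s: 28.7
ee_pos: [560.2, -136.7, 157.6]
ee_rot: [-1.571, 0.0, -1.181]
contact_force: [-0.2, 0.2, -6.4]
width: 13.8
```

```bash
python3 st.py; python3 shot.py scene k5 380 230 420 270 | grep -o "wrist_torque.*"; python3 shot.py wrist k6| grep -o "wrist_torque.*"
```

```text
{'time_s': 28.7, 'joint_positions': [0.575, 0.333, -0.547, 1.823, 0.199, 1.04, 0.34], 'ee_pos': [560.217, -136.729, 157.639], 'ee_rot': [-1.571, 0.0, -1.181], 'contact_force': [-0.203, 0.229, -6.436], 'wrist_torque': [0.1, -0.112, 0.189]}
wrist_torque': [0.1, -0.112, 0.189], 'width': 13.837}
wrist_torque': [0.087, -0.096, 0.167], 'width': 14.006}
```

>>> step_arm(series=[[[255, 0, 0, 0, 0.01], [255, 0, 0, 0, 0]]])

```text
time_s: 29.0
ee_pos: [560.2, -136.7, 157.7]
ee_rot: [-1.571, 0.0, -1.187]
contact_force: [-0.2, 1.2, -5.1]
width: 13.6
```

```bash
python3 st.py| grep -o "wrist_torque.*"; python3 shot.py scene k7 380 230 420 270 | grep -o "wrist_torque.*"; python3 shot.py wrist k8| grep -o "wrist_torque.*"; python3 st.py| grep -o "wrist_torque.*"
```

```text
wrist_torque': [0.095, -0.041, 0.305]}
wrist_torque': [0.095, -0.041, 0.305], 'width': 13.571}
wrist_torque': [0.089, -0.129, 0.205], 'width': 13.802}
wrist_torque': [0.076, -0.146, 0.205]}
```

>>> step_arm(series=[[[255, 0, 0, 0, 0.01], [255, 0, 0, 0, 0]]])

```text
time_s: 29.3
ee_pos: [560.3, -136.7, 157.7]
ee_rot: [-1.571, 0.0, -1.192]
contact_force: [0.5, 0.9, -5.2]
width: 13.4
```

```bash
python3 st.py; python3 shot.py scene k9 380 230 420 270 | grep -o "wrist_torque.*"; python3 shot.py wrist k10| grep -o "wrist_torque.*"; python3 st.py| grep -o "wrist_torque.*"
```

```text
{'time_s': 29.3, 'joint_positions': [0.573, 0.333, -0.545, 1.823, 0.198, 1.04, 0.33], 'ee_pos': [560.263, -136.708, 157.658], 'ee_rot': [-1.571, 0.0, -1.192], 'contact_force': [0.52, 0.91, -5.211], 'wrist_torque': [0.077, -0.11, 0.221]}
wrist_torque': [0.077, -0.11, 0.221], 'width': 13.376}
wrist_torque': [0.097, -0.077, 0.257], 'width': 13.623}
wrist_torque': [0.078, -0.098, 0.227]}
```

View pics/k9.png

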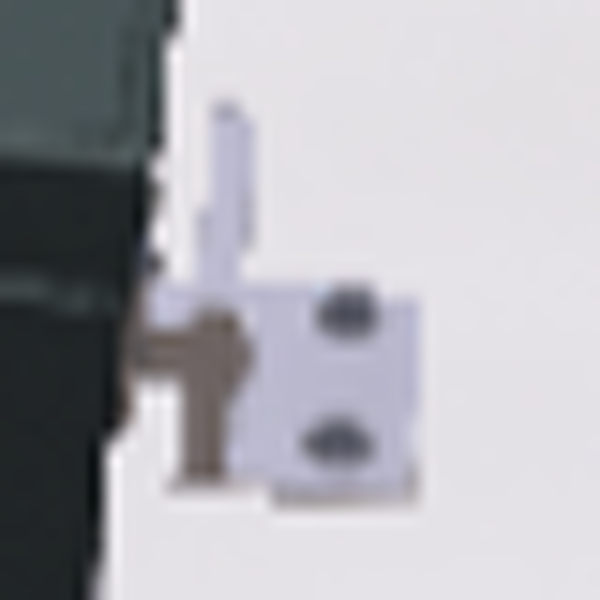

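The torque has climbed from a steady 0.15 to about 0.23 N m, which is the end stop. The bolt tip now shows as a bulge past the keeper's upright at crop (245,360), absent before. Next I back off within the play and draw the key out.

>>> step_arm(series=[[[255, 0, 0, 0, -0.06], [255, 0, 0, 0, -0.06], [255, 0, 0, 0, -0.06], [255, 0, 0, 0, -0.06], [255, 0, 0, 0, 0], [255, 0, -0.01, 0, 0], [255, 0, -0.01, 0, 0], [255, 0, -0.01, 0, 0], [255, 0, -0.01, 0, 0], [255, 0, 0, 0, 0]]])

```text
time_s: 30.4
ee_pos: [560.4, -136.7, 163.9]
ee_rot: [-1.57, -0.0, -1.066]
contact_force: [-0.0, 0.0, -2.3]
width: 13.5
```

```bash
python3 st.py
```

```text
{'time_s': 30.4, 'joint_positions': [0.593, 0.33, -0.57, 1.815, 0.203, 1.054, 0.452], 'ee_pos': [560.388, -136.728, 163.938], 'ee_rot': [-1.57, -0.0, -1.066], 'contact_force': [-0.011, 0.046, -2.349], 'wrist_torque': [0.027, -0.07, 0.022]}
```

Free and torque-less. Now I draw it out.

>>> step_arm(series=[[[255, 0, -0.015, 0, 0], [255, 0, -0.02, 0, 0], [255, 0, -0.02, 0, 0], [255, 0, -0.02, 0, 0], [255, 0, -0.02, 0, 0], [255, 0, -0.03, 0, 0], [255, 0, -0.04, 0, 0], [255, 0, -0.04, 0, 0], [255, 0, -0.03, 0, 0], [255, 0, 0, 0, 0]]])

```text
time_s: 31.4
ee_pos: [560.6, -136.8, 199.7]
ee_rot: [-1.57, -0.001, -1.066]
contact_force: [-0.1, 0.3, -3.0]
width: 13.9
```

>>> step_arm(series=[[[255, 0, -0.04, 0, 0], [255, 0, -0.06, 0, 0], [255, 0, -0.08, 0, 0], [255, 0, -0.08, 0, 0], [255, 0, -0.08, 0, 0], [255, 0, -0.08, 0, 0], [255, 0, -0.08, 0, 0], [255, 0, -0.06, 0, 0], [255, 0, -0.03, 0, 0], [255, 0, 0, 0, 0], [255, 0, 0, 0, 0]]])

```text
time_s: 32.5
ee_pos: [560.0, -136.7, 287.0]
ee_rot: [-1.571, 0.0, -1.066]
contact_force: [-1.4, -0.0, -3.1]
width: 13.9
```

```bash
python3 shot.py top l1; python3 shot.py scene l2 290 120 450 240; python3 shot.py wrist l3
```

```text
{'time_s': 32.5, 'joint_positions': [0.617, 0.233, -0.584, 1.66, 0.132, 1.289, 0.514], 'ee_pos': [560.019, -136.705, 286.994], 'ee_rot': [-1.571, 0.0, -1.066], 'contact_force': [-1.367, -0.015, -3.073], 'wrist_torque': [-0.089, -0.096, 0.035], 'width': 13.904}
{'time_s': 32.55, 'joint_positions': [0.617, 0.233, -0.584, 1.661, 0.132, 1.289, 0.514], 'ee_pos': [559.974, -136.69, 286.87], 'ee_rot': [-1.571, 0.001, -1.066], 'contact_force': [0.675, -0.855, -2.099], 'wrist_torque': [-0.035, -0.137, -0.026], 'width': 13.801}
f 5.0
{'time_s': 32.6, 'joint_positions': [0.617, 0.233, -0.584, 1.661, 0.132, 1.289, 0.514], 'ee_pos': [559.969, -136.702, 286.82], 'ee_rot': [-1.571, 0.001, -1.066], 'contact_force': [-0.683, 0.304, -1.862], 'wrist_torque': [-0.044, -0.121, 0.005], 'width': 13.925}
```

View pics/l2.png

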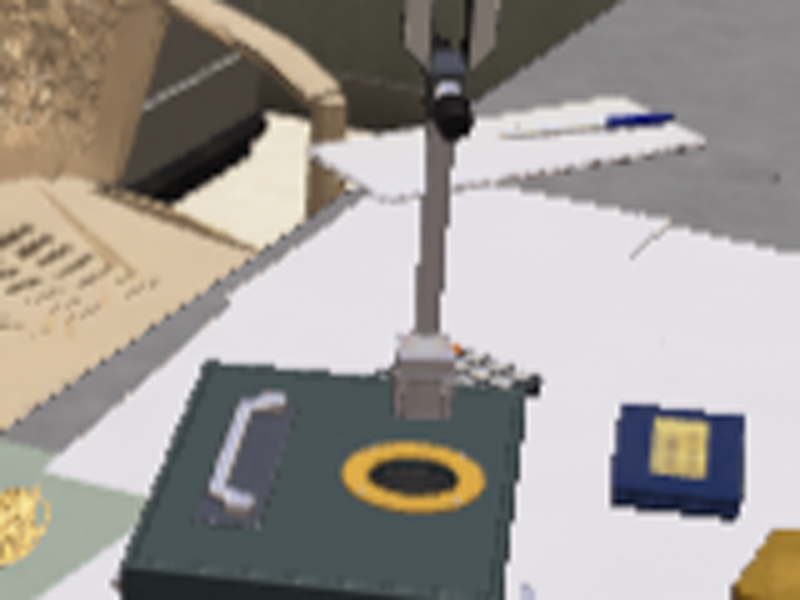

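View pics/l3.png

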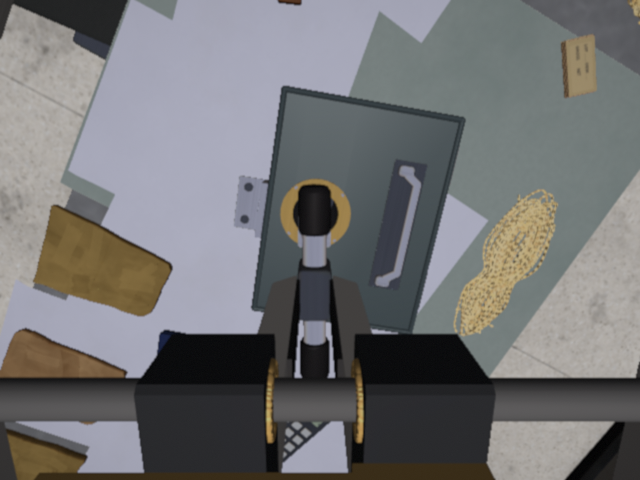

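The key is clear of the well, hanging upright above the ring at crop (413,478). Back to the stand.

>>> step_arm(series=[[[255, -0.08, 0, 0.041, 0], [255, -0.14, 0, 0.071, 0], [255, -0.18, 0, 0.092, 0], [255, -0.18, 0, 0.092, 0], [255, -0.18, 0, 0.092, 0], [255, -0.18, 0, 0.092, 0], [255, -0.18, 0, 0.092, 0], [255, -0.18, 0, 0.092, 0], [255, -0.18, 0, 0.092, 0], [255, -0.18, 0, 0.092, 0], [255, -0.14, 0, 0.071, 0], [255, -0.1, 0, 0.051, 0], [255, -0.06, 0, 0.03, 0], [255, -0.035, 0, 0.018, 0], [255, 0, 0, 0, 0], [255, 0, 0, 0, 0]]])

```text
time_s: 34.25
ee_pos: [549.2, 198.3, 287.3]
ee_rot: [-1.571, -0.0, -1.067]
contact_force: [0.3, -0.5, -2.6]
width: 13.8
```

```bash
python3 shot.py scene m1 215 200 375 320; python3 shot.py wrist m2
```

```text
{'time_s': 34.25, 'joint_positions': [0.164, 0.277, -0.761, 1.637, 0.197, 1.307, -0.126], 'ee_pos': [549.245, 198.337, 287.331], 'ee_rot': [-1.571, -0.0, -1.067], 'contact_force': [0.346, -0.517, -2.566], 'wrist_torque': [-0.074, -0.147, -0.058], 'width': 13.814}
f 5.0
{'time_s': 34.3, 'joint_positions': [0.164, 0.277, -0.761, 1.637, 0.197, 1.307, -0.126], 'ee_pos': [549.312, 198.141, 287.337], 'ee_rot': [-1.571, -0.0, -1.067], 'contact_force': [0.944, -0.386, -2.656], 'wrist_torque': [-0.06, -0.162, 0.031], 'width': 13.909}
```

View pics/m2.png

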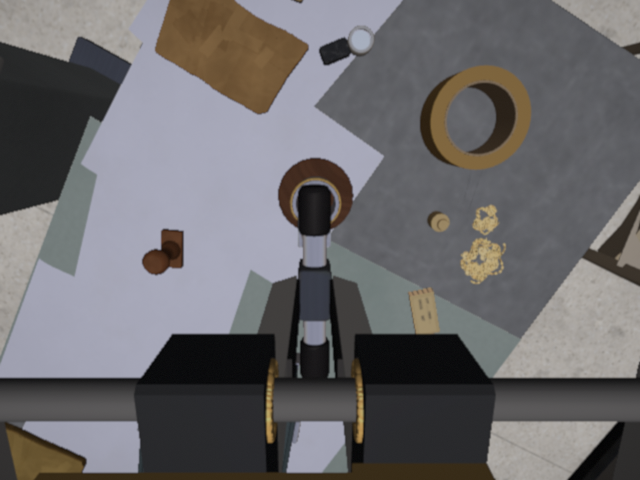

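View pics/m1.png

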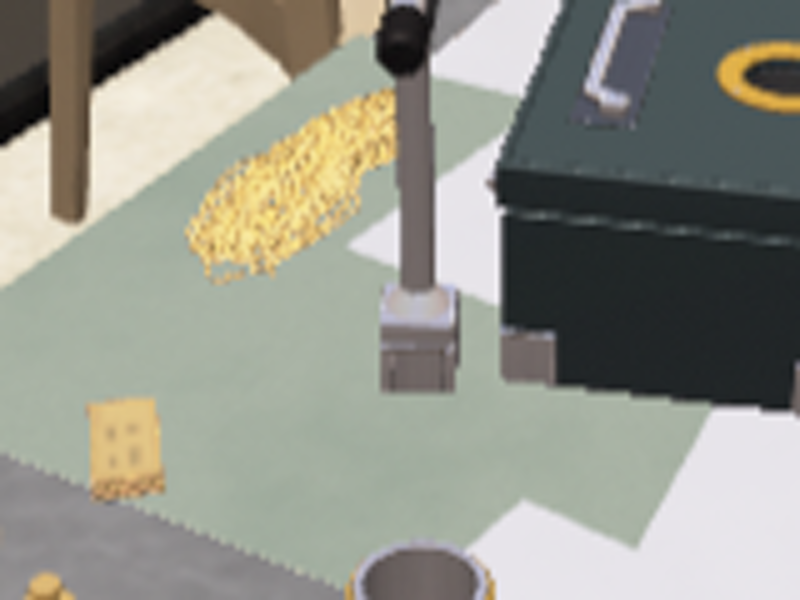

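>>> step_arm(series=[[[255, -0.006, 0.03, 0.003, 0], [255, 0, 0.07, 0, 0], [255, 0, 0.09, 0, 0], [255, 0, 0.09, 0, 0], [255, 0, 0.09, 0, 0], [255, 0, 0.09, 0, 0], [255, 0, 0.06, 0, 0], [255, 0, 0.03, 0, 0], [255, 0, 0.015, 0, 0], [255, 0, 0.01, 0, 0], [255, 0, 0.01, 0, 0], [255, 0, 0.01, 0, 0], [255, 0, 0.01, 0, 0], [255, 0, 0.01, 0, 0], [255, 0, 0.01, 0, 0], [255, 0, 0.01, 0, 0], [255, 0, 0.01, 0, 0], [255, 0, 0, 0, 0]]])

```text
time_s: 36.15
ee_pos: [549.0, 200.0, 190.4]
ee_rot: [-1.571, 0.0, -1.066]
contact_force: [-0.2, -0.4, -2.5]
width: 13.7
```

```bash
python3 shot.py scene n1 255 260 335 320
```

```text
{'time_s': 36.15, 'joint_positions': [0.138, 0.352, -0.744, 1.762, 0.261, 1.129, -0.184], 'ee_pos': [548.981, 200.022, 190.407], 'ee_rot': [-1.571, 0.0, -1.066], 'contact_force': [-0.172, -0.362, -2.456], 'wrist_torque': [-0.106, -0.167, -0.019], 'width': 13.724}
f 10.0
```

View pics/n1.png

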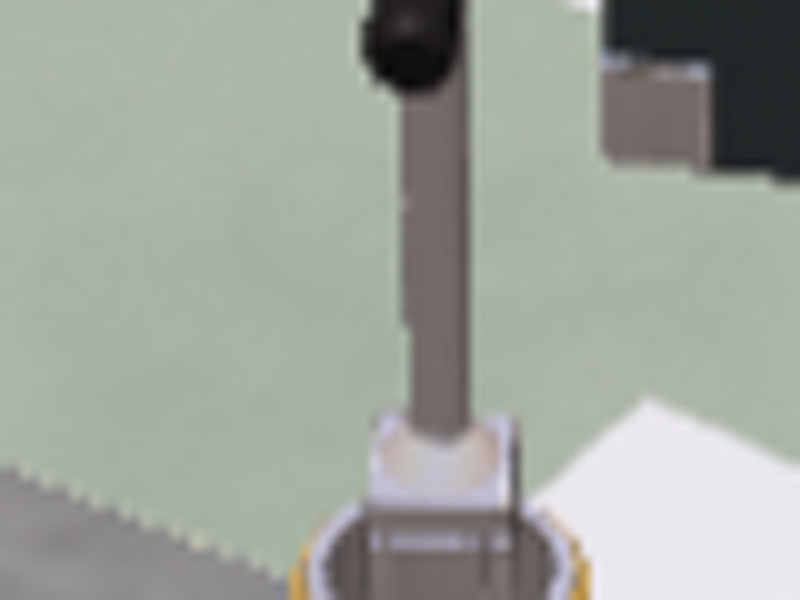

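The socket is inside the collar with gaps on both sides, centre at crop (442,570), and I feel no contact. Lowering to the floor.

>>> step_arm(series=[[[255, 0, 0.02, 0, 0], [255, 0, 0.03, 0, 0], [255, 0, 0.03, 0, 0], [255, 0, 0.03, 0, 0], [255, 0, 0.03, 0, 0], [255, 0, 0.03, 0, 0], [255, 0, 0.03, 0, 0], [255, 0, 0.03, 0, 0], [255, 0, 0.03, 0, 0], [255, 0, 0.03, 0, 0], [255, 0, 0.015, 0, 0], [255, 0, 0, 0, 0]]])

```text
time_s: 37.4
ee_pos: [548.9, 200.0, 144.6]
ee_rot: [-1.571, 0.0, -1.066]
contact_force: [-1.0, -0.5, -2.8]
width: 13.8
```

>>> step_arm(series=[[[255, 0, 0.007, 0, 0], [255, 0, 0.007, 0, 0], [255, 0, 0.007, 0, 0], [255, 0, 0, 0, 0]]])

```text
time_s: 37.8
ee_pos: [549.1, 200.0, 141.7]
ee_rot: [-1.571, 0.0, -1.066]
contact_force: [-0.6, -0.0, -2.0]
width: 13.5
```

>>> step_arm(series=[[[255, 0, 0.004, 0, 0], [255, 0, 0, 0, 0]]])

```text
time_s: 38.0
ee_pos: [549.1, 200.1, 141.2]
ee_rot: [-1.571, 0.0, -1.066]
contact_force: [-0.2, 0.1, -2.3]
width: 13.9
```

```bash
python3 st.py
```

```text
{'time_s': 38.0, 'joint_positions': [0.117, 0.401, -0.727, 1.814, 0.306, 1.041, -0.221], 'ee_pos': [549.108, 200.133, 141.217], 'ee_rot': [-1.571, 0.0, -1.066], 'contact_force': [-0.212, 0.055, -2.328], 'wrist_torque': [-0.006, -0.161, 0.042]}
```

>>> step_arm(series=[[[255, 0, 0.004, 0, 0], [255, 0, 0, 0, 0]]])

```text
time_s: 38.2
ee_pos: [549.5, 200.4, 141.1]
ee_rot: [-1.57, -0.0, -1.066]
contact_force: [-0.6, -0.3, 5.4]
width: 14.0
```

The floor is felt at TCP z ≈ 141. I'll ease off slightly and open.

>>> step_arm(series=[[[255, 0, -0.003, 0, 0], [255, 0, 0, 0, 0], [200, 0, 0, 0, 0], [200, 0, 0, 0, 0], [200, 0, 0, 0, 0], [100, 0, 0, 0, 0], [100, 0, 0, 0, 0], [0, 0, 0, 0, 0], [0, 0, 0, 0, 0], [0, 0, 0, 0, 0], [0, 0, 0, 0, 0], [0, 0, 0, 0, 0], [0, 0, 0, 0, 0]]])

```text
time_s: 39.5
ee_pos: [549.1, 200.1, 141.0]
ee_rot: [-1.571, 0.0, -1.066]
contact_force: [0.6, 0.5, 0.3]
width: 81.2
```

```bash
python3 shot.py wrist o1; python3 shot.py scene o2 215 200 375 320
```

```text
{'time_s': 39.5, 'joint_positions': [0.117, 0.402, -0.726, 1.814, 0.306, 1.041, -0.221], 'ee_pos': [549.124, 200.094, 141.047], 'ee_rot': [-1.571, 0.0, -1.066], 'contact_force': [0.594, 0.486, 0.302], 'wrist_torque': [-0.012, -0.104, 0.114], 'width': 81.201}
{'time_s': 39.55, 'joint_positions': [0.117, 0.402, -0.726, 1.815, 0.306, 1.041, -0.221], 'ee_pos': [549.084, 200.098, 141.028], 'ee_rot': [-1.571, 0.0, -1.066], 'contact_force': [-0.299, -0.648, 0.545], 'wrist_torque': [-0.011, -0.112, -0.007], 'width': 84.857}
f 5.0
```

View pics/o1.png

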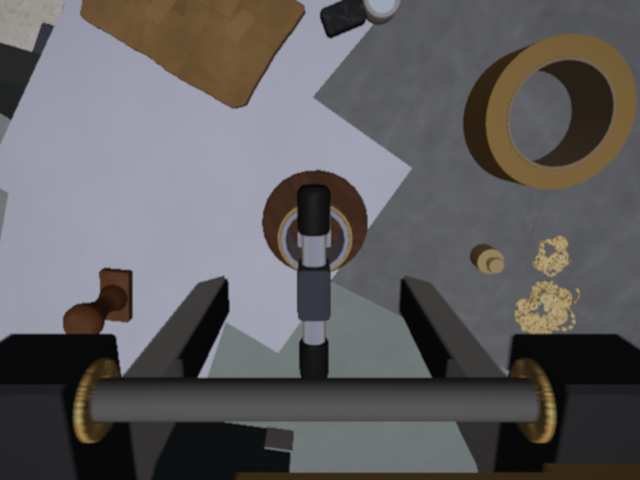

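View pics/o2.png

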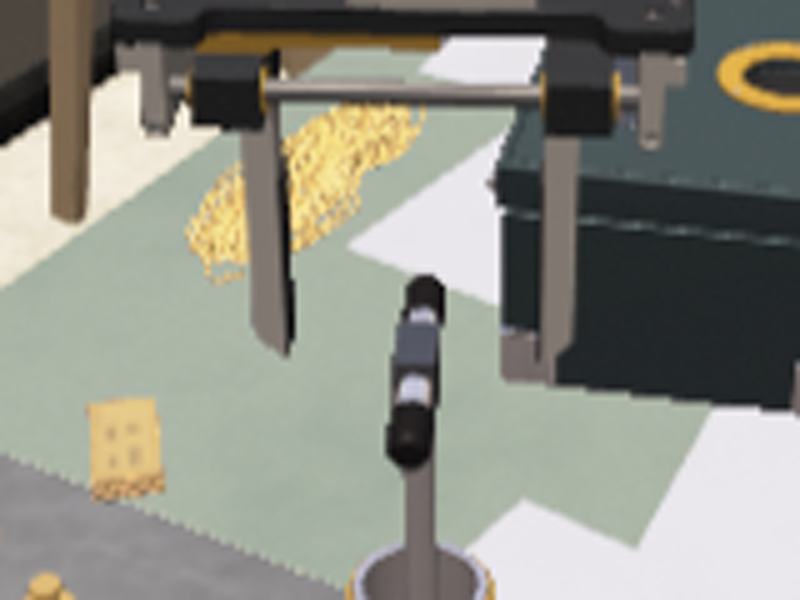

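The key stands upright and clear of both fingers. I retreat straight up, then back away.

>>> step_arm(series=[[[0, 0, -0.06, 0, 0], [0, 0, -0.1, 0, 0], [0, 0, -0.15, 0, 0], [0, 0, -0.2, 0, 0], [0, 0, -0.2, 0, 0], [0, 0, -0.15, 0, 0], [0, 0, -0.06, 0, 0], [0, 0, 0, 0, 0], [0, 0.15, 0, 0, 0], [0, 0.2, 0, 0, 0], [0, 0.2, 0, 0, 0], [0, 0.2, 0, 0, 0], [0, 0.2, 0, 0, 0], [0, 0.2, 0, 0, 0], [0, 0.15, 0, 0, 0], [0, 0.06, 0, 0, 0], [0, 0, 0, 0, 0], [0, 0, 0, 0, 0]]])

```text
time_s: 41.4
ee_pos: [647.1, 22.9, 278.6]
ee_rot: [-1.571, 0.001, -1.065]
contact_force: [0.5, -0.0, -0.0]
width: 93.8
```

```bash
python3 shot.py top p1; python3 shot.py scene p2; python3 - <<'E'
from h import *
d=np.load("p2.npz")["frame"][:,:,::-1]
cv2.imwrite("pics/p3.png",cv2.resize(d[230:270,380:420],None,fx=15,fy=15,interpolation=cv2.INTER_CUBIC))
E
```

```text
{'time_s': 41.4, 'joint_positions': [0.36, 0.384, -0.669, 1.51, 0.241, 1.333, 0.175], 'ee_pos': [647.095, 22.922, 278.602], 'ee_rot': [-1.571, 0.001, -1.065], 'contact_force': [0.53, -0.042, -0.002], 'wrist_torque': [0.019, -0.078, 0.066], 'width': 93.753}
{'time_s': 41.45, 'joint_positions': [0.359, 0.383, -0.669, 1.51, 0.241, 1.333, 0.175], 'ee_pos': [647.126, 23.151, 278.86], 'ee_rot': [-1.571, 0.001, -1.064], 'contact_force': [-0.982, 0.477, -0.24], 'wrist_torque': [0.009, -0.073, 0.01], 'width': 94.265}
```

View pics/p1.png

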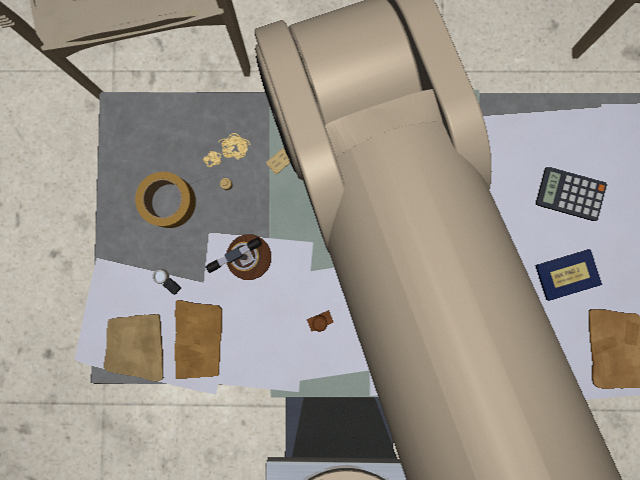

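View pics/p2.png

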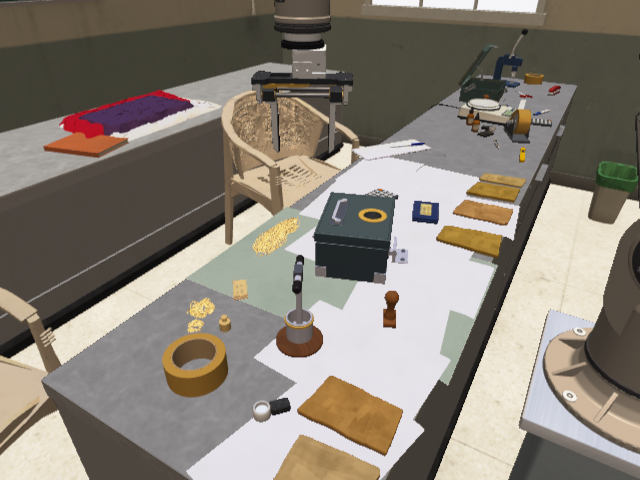

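View pics/p3.png

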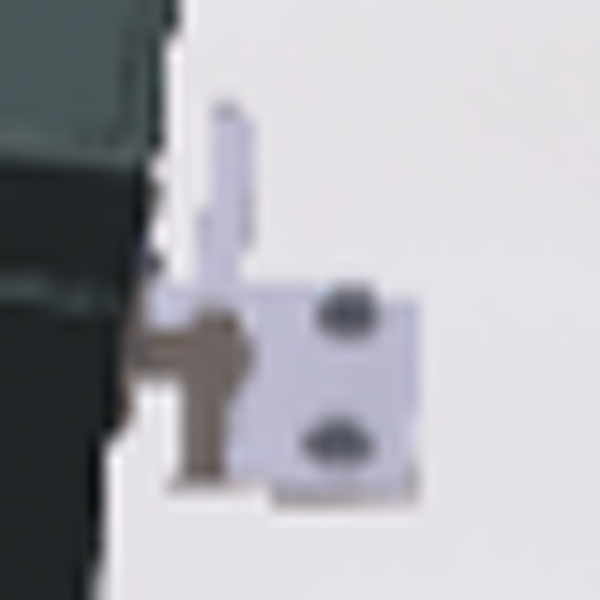

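The key stands upright in its stand (scene 299,310) and the bolt tip still protrudes past the keeper upright at crop (245,360). The stamp, tags and weight sit at their original pixels, and the arm is clear. Handing in.

```bash
python3 -c "
from rig import workorder; print(workorder.sign_off())"
```

```text
the job is handed in; nothing more can be done
None
```

I bolted the strongbox down and put the T-key back in its stand. The job was handed in at about 41.5 s of the 72 s; it reports no verdict.

- **Fitting the key:** I read the stem's angle from a wrist view down the well (about 0.2 rad clockwise of parallel). I lowered the key onto it by small steps until it rested at the bottom with about 14 N. It slid down freely before that.
- **Turning:** I turned it clockwise until the wrist torque rose from a steady 0.15 N m to about 0.23 N m, which I took as the end stop. The torque readings were noisy, and one of them read 0.305 N m, though the next ones were about 0.21. 0.3 N m is the twist at which the forcing limit lies. I took it as noise, but the true contact force was not measured.
- **End stop angle:** The stop came about 0.04 rad further than I had worked out, so I relied on the torque rise and on the camera. The scene view showed the bolt's tip through the keeper.
- **Last checks:** After letting go, the views showed the bolt still through the keeper and the key upright in its stand. The stamp, tags and check weight were at their original pixels by eye, and the gripper was clear. I judged the bolt's exact travel only from the pictures and the stop.

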